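# Stack a marker lamp in the tester nest

### The arm

A 7-joint arm with a two-finger parallel gripper is mounted at the origin on the work surface. World frame = base frame: x ahead of the robot, y to its left, z up, the work surface at z = 0. Lengths are in mm, angles in rad, forces in N, time in s.
With the tool pointing down it reaches from about 425 to 875 mm from the base axis. Payload 8.4 kg.
Tool frame: the origin (TCP) lies midway between the tips of the shut fingers; the grasp point (between the pads) lies grip_point_offset behind it (grip_point_offset is the distance from the TCP to the grasp point, in mm); z points along the fingers, y is the line along which they close (so a half turn about z gives the same grasp; the last joint's range is limited). The gripper opens to 85 mm and grips with 20 to 120 N. Pads are 22 mm wide; open, the fingers measure 114 mm over their backs; the gripper's body (76 mm by 85 mm) begins 54 mm behind the grasp point. The pads swing forward as they close: fully open they stand 13 mm farther back than shut.
Start: joints at [1.15, 0.333, 0.04, 1.465, -0.013, 1.343, -0.059], TCP at [205.556, -616.612, 231.308] pointing down, gripper open.
Joint ranges: [-2.58, 2.58], [-0.38, 2.09], [-1.3, 1.39], [0.25, 2.4], [-1.5, 4.64], [0.08, 2.09], [-2.65, 2.65]. Speed limits (rad/s): [2.22, 2.22, 2.79, 2.79, 3.14, 3.14, 3.14].

### API

Orientations are given as a rotation vector (axis times angle).
In Python, from rig import state, read_camera, finish_job, grip_point_offset gives the robot as it stands. The module is installed in compiled form; this text tells all that it offers.
- The arm moves only by the tool servo_tool, never from a script. Its arguments are lists of equal length, an entry for each row: "fingers": the opening, from -1 (shut) to 1 (fully open); "offset": the shift along the tool's x, y, z in cm, a list of three; "roll": the turn about the tool's z in degrees. A call has 1 to 10 rows; each row is the pose to reach, as a shift and turn from the pose commanded when the call began, along the tool's axes at that moment; what a row does not reach only later rows make up. A row lasts 1/12 s, in which the tool goes at most 41.7 mm and 7.16 degrees, less where a joint would pass 70% of its speed; a pose out of reach is approached as far as the arm can. A call with a gripper value outside its range is refused whole. The fingers move at their own pace and stop on an object; "squeeze" is the grip in N (left out, the last holds). Time passes only in rows, so rows that repeat a pose let the fingers close. It gives the time, the measured TCP pose, the force, the opening and the grip force at its end, in the units of the state.
- state(): the state, without advancing time (a new reading comes with each control period).
- read_camera(name): name is "scene" or "side" or "wrist"; returns a dict with "frame" (480x640x3 uint8, red, green, blue), "depth" (480x640 float32, mm along the optical axis (not along the pixel's ray), 0 where there is no reading), "camera_matrix" (3x3 intrinsics, pixels), "R" (3x3) and "t" (3): a world point X has camera coordinates R X + t. Camera axes: x right, y down, z forward; pixel columns grow to the right and rows downward; lengths in mm; the calibration is good to about 2 mm. A picture is of the moment at which its call begins.
- finish_job(): hands the job in; it is judged then, once.
The state is a dict: "time_s": time; "qpos": joint angles; "qd": joint speeds; "tau": joint torques, N m; "eef_pos": TCP position; "tool_rot": TCP orientation; "wrist_force": force on the tool from outside, world axes, zero at the start; "torque": the same for the moment, N m; "opening": opening from 0.0 (shut) to 1.0 (fully open); "gripper_force": force on a finger pad.
Only numpy, scipy, OpenCV 4.12 (cv2) and the standard library are available. Lean on these libraries where they do the work, as an engineer would, in place of code of your own. Each camera call takes 0.05 s, during which the arm holds its last target. There are 200 camera calls.

### The job

Open the lid of the grey steel parts case until it rests on its stop and leave it open. Then stack the lamp squarely between the guides of the tester's nest: first the black lamp body from the case, then every aluminium spacer ring lying on the bench, and last the amber lens disc from the case, each lying flat on the one below. When the stack is complete, turn the tester's selector so that its pointer is at the white round dot, without disturbing the rubber grommet and the small carton that stand among the spacers.

Things in the scene. Friction and masses are not known exactly. Their poses are not given: they have to be found in the camera images.
- case: grey steel parts case, fixed to the bench, 150 mm (its x) by 200 mm (its y) by 55 mm high, open at the top under its lid; walls and floor 5 mm. Origin: centre of its underside. The lid's hinge runs along its +x rim, which points to the robot's left
- lid (a joint): the case's lid, a 6 mm plate the size of the case, on a stiff hinge (it stays where it is left): 0 closed, grows as it opens, 1.85 rad on its stop, a little past upright
- lid_handle (a point): middle of the steel bar handle on the lid's top face, 100 mm long along the case's y, 35 mm above the lid and 120 mm from the hinge line; round bar, about 10 mm thick
- lid_hinge (a point): middle of the lid's hinge line, at the height of the case's rim (55 mm); the line runs along the case's y
- lamp_body: black plastic lamp body, plain drum of 56 mm diameter and 34 mm height with a steel and brass contact face on top, standing in the case beside the lens (either may be in either half). Origin: centre of its underside, z up its axis
- lens: amber lens disc, 56 mm diameter, 10 mm thick, lying in the case. Origin: centre of its underside, z up its axis
- spacer1: aluminium spacer ring, 56 mm outer diameter, 36 mm hole, 8 mm thick, lying flat on the bench; all spacers are alike. Origin: centre of its underside, z along its axis. Two to four of the four are present (None for an absent one)
- spacer2: aluminium spacer ring, 56 mm outer diameter, 36 mm hole, 8 mm thick, lying flat on the bench; all spacers are alike. Origin: centre of its underside, z along its axis. Two to four of the four are present (None for an absent one)
- spacer3: aluminium spacer ring, 56 mm outer diameter, 36 mm hole, 8 mm thick, lying flat on the bench; all spacers are alike. Origin: centre of its underside, z along its axis. Two to four of the four are present (None for an absent one)
- spacer4: aluminium spacer ring, 56 mm outer diameter, 36 mm hole, 8 mm thick, lying flat on the bench; all spacers are alike. Origin: centre of its underside, z along its axis. Two to four of the four are present (None for an absent one)
- tester: lamp tester, fixed to the bench: dark steel console 130 mm (its x) by 270 mm (its y) by 30 mm high. Origin: centre of its underside. The nest stands on its +y half (75 mm from the middle), the selector on its -y half (75 mm)
- nest (a point): centre of the nest's floor, on the console's top (30 mm above the bench), z up, axes as the tester's. Four aluminium guides stand around it at 45 degrees between its x and y axes, their inner faces 29.2 mm from the centre (1.2 mm play around the parts), straight for 70 mm above the floor, then flared outward to 77 mm. Finger gaps 33 mm wide lie between them along its x and y axes
- selector_grip (a point): middle of the selector's bar grip (42 mm long along the point's x, 14 mm wide, 32 mm high), on the turning axis, 7 mm below the grip's top and 25 mm above the bar's foot; it turns with the selector, and its -x points to the pointer (white stripe)
- selector (a joint): selector angle: 0 with the pointer towards the tester's -x, growing clockwise seen from above, to 2.0 rad. Marks on the console: thin lines at 0, 0.6 and 1.8 rad, the white round dot at 1.2 rad
- grommet: black rubber grommet standing among the spacers, 40 mm diameter, 18 mm high; not part of the job. Origin: centre of its underside
- carton: small cardboard carton, 42 by 42 by 55 mm high, among the spacers; not part of the job. Origin: centre of its underside
Not all that is in view belongs to the job. What is shaped like the spacer2 but blue is not meant. What is shaped like the spacer4 but pink or yellow is not meant.

How it is judged (in metres and radians):
On the way, in this order (a step that is already met when the one before it is completed fails the run):
1. the case lid is open on its stop (value of joint lid above 1.75 rad), for 0.2 s.
2. the lamp body stands on the floor of the nest (horizontal distance between lamp_body and nest below 0.004 m and angle between the z axis of lamp_body and the z axis of nest, either way round below 0.07 rad and z of lamp_body in the frame of nest between -0.003 and 0.003 m), for 0.2 s.
3. every spacer present lies flat in the nest on top of the body (horizontal distance between each of spacer1, spacer2, spacer3, spacer4 and nest below 0.004 m and angle between the z axis of each of spacer1, spacer2, spacer3, spacer4 and the z axis of nest, either way round below 0.07 rad and z of spacer1 in the frame of nest between 0.031 and 0.069 m and z of spacer2 in the frame of nest between 0.031 and 0.069 m and z of spacer3 in the frame of nest between 0.031 and 0.069 m and z of spacer4 in the frame of nest between 0.031 and 0.069 m), for 0.2 s.
4. the lens lies flat in the nest on top of the spacers (horizontal distance between lens and nest below 0.004 m and angle between the z axis of lens and the z axis of nest, either way round below 0.07 rad and z of lens in the frame of nest between 0.047 and 0.069 m and z of each of spacer1, spacer2, spacer3, spacer4 in the frame of lens below -0.006 m), for 0.2 s.
5. the selector points at the round dot (value of joint selector between 1.05 and 1.35 rad), for 0.2 s.
At the end, for the whole second after the job is handed in: The lid is open on its stop (over 1.75 rad); the lamp body, every spacer present and the lens lie in the nest in this order, centred within 4 mm and square within 0.07 rad, at rest; the selector is within 0.15 rad of the round dot (1.2 rad) (all of step 2 and all of step 3 and all of step 4 and all of step 5 and value of joint lid above 1.75 rad and linear speed of each of lamp_body, spacer1, spacer2, spacer3, spacer4, lens below 0.02 m/s); the robot touches nothing.
It fails at once if the grommet is pushed more than 30 mm aside or knocked over (distance of grommet from where it was at the start of the episode above 0.03 m or angle between grommet's own z axis and vertical above 0.5 rad).
It fails at once if the carton is pushed more than 30 mm aside or knocked over (distance of carton from where it was at the start of the episode above 0.03 m or angle between carton's own z axis and vertical above 0.5 rad).
Of spacer1, spacer2, spacer3, spacer4 only 2 to 4 are there at a start; the rules pass over those that are not, and their reading is None.
At some moment in a run one of spacer1, spacer2, spacer3, spacer4 may be knocked a few centimetres aside while the robot is not near it.
Once in a run the grip may slacken for a moment while it holds something.
It also fails if it takes over 210 s, if anything falls off the work surface, if the arm or the gripper's body presses on something with over 40 N, if the wrist force passes 120 N, or if a joint passes its speed limit or range.

## Working session

There is one attempt and no reset: what is moved stays moved. The work goes in short steps, Python scripts to look and compute and a tool call to move; the robot and the scene stay as the last step left them, time stands still between calls to the robot, and variables do not carry over. Pictures are saved under pics/ and viewed, at most 14 in all, crops included, and the job is handed in when it is done.

Besides the shell and the picture viewer there is one more tool, called as a command line: name --pt "numbers of a row" for each row, then --argument value for the rest. servo_tool: Moves the arm, as the interface text tells. Its arguments: {"type":"object","properties":{"fingers":{"type":"array"},"offset":{"type":"array"},"roll":{"type":"array"},"squeeze":{"type":"number"}},"required":["fingers","offset","roll"]}

```bash
mkdir -p pics
python3 - <<'E'
from rig import *
import cv2,numpy as np
s=state();print(s, grip_point_offset)
for n in("scene","side"):
    c=read_camera(n);cv2.imwrite(f"pics/{n}0.png",c["frame"][:,:,::-1]);np.savez(f"{n}0.npz",**c)
    print(n,c["camera_matrix"].tolist(),(-c["R"].T@c["t"]).tolist(),c["R"][2])
E
```

```text
{'time_s': 0.0, 'qpos': array([ 1.14980142,  0.33387635,  0.03988585,  1.46627639, -0.01341524,
        1.34330415, -0.05850146]), 'qd': array([-1.44984575e-04,  1.48378721e-03, -2.26194869e-03,  1.76491153e-03,
       -8.19243793e-05, -8.01456056e-04,  7.07399985e-04]), 'tau': array([-9.01872113e-06, -6.58550978e+01,  1.36517499e+00, -4.05554724e+01,
        1.67692371e-02,  1.26194747e-02, -4.31880025e-06]), 'eef_pos': array([ 205.40055168, -616.20868522,  230.44126126]), 'tool_rot': array([-3.09948500e+00, -5.02994295e-01,  5.50750215e-04]), 'wrist_force': array([0.1932473 , 0.02033701, 0.89592127]), 'torque': array([ 0.02313863,  0.01382005, -0.02208364]), 'gripper_force': 0.0, 'opening': 0.9958160494871021} 18.700000000000003
scene [[575.6561431433574, 0.0, 316.4289918702773], [0.0, 575.6561431433574, 233.78402029754628], [0.0, 0.0, 1.0]] [1208.0771520995186, 359.9084756701955, 760.6853825266401] [-0.66998968 -0.31518411 -0.67214046]
side [[531.0245029115327, 0.0, 314.66734444096414], [0.0, 531.0245029115327, 244.935775953027], [0.0, 0.0, 1.0]] [413.50000516765436, -675.5807306704245, 679.8647075560235] [ 0.11049023  0.76602562 -0.63324297]
```

View pics/scene0.png

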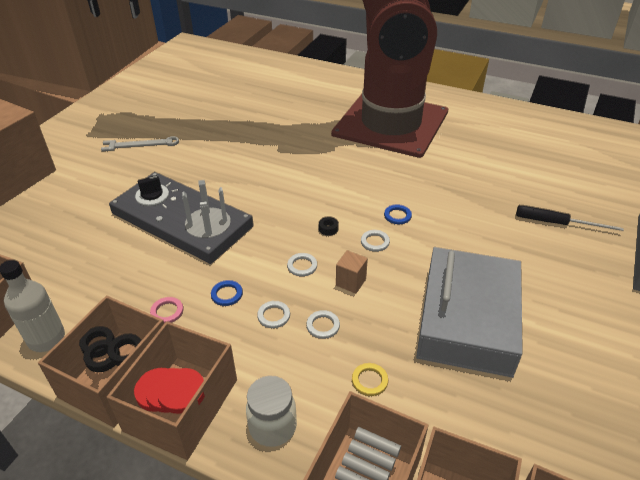

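View pics/side0.png

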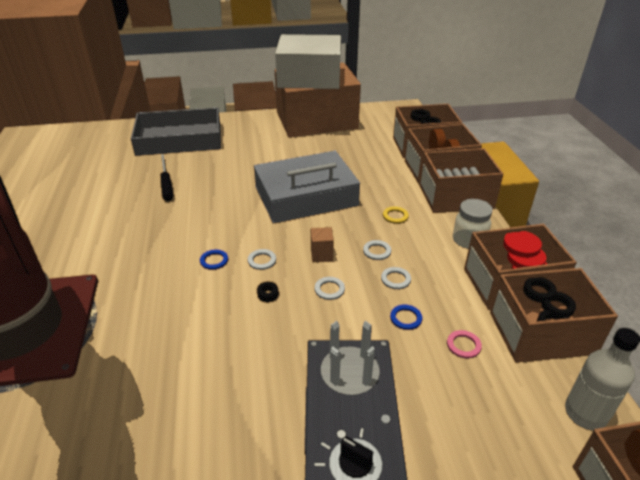

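```bash
cat > h.py <<'E'
import numpy as np,cv2
from scipy.spatial.transform import Rotation as Ro
def snap(n):
    from rig import read_camera
    return read_camera(n)
def pix2w(c,u,v,z):
    R,t,K=c["R"],c["t"],c["camera_matrix"]
    d=R.T@np.linalg.inv(K)@np.array([u,v,1.]);o=-R.T@t
    return o+d*(z-o[2])/d[2]
def w2pix(c,X):
    p=c["camera_matrix"]@(c["R"]@np.asarray(X,float)+c["t"]);return p[:2]/p[2]
def rect(c,z,x0,x1,y0,y1,s):
    """top view of plane z: rows = x (down = -x), cols = y (right=-y); s px/mm"""
    w=[(x0,y0),(x0,y1),(x1,y0),(x1,y1)]
    src=np.float32([w2pix(c,(x,y,z)) for x,y in w])
    dst=np.float32([((y1-y)*s,(x1-x)*s) for x,y in w])
    return cv2.warpPerspective(c["frame"],cv2.getPerspectiveTransform(src,dst),(int((y1-y0)*s),int((x1-x0)*s)))
def cloud(c):
    d=c["depth"];v,u=np.mgrid[:480,:640];K=c["camera_matrix"]
    P=np.stack([(u-K[0,2])/K[0,0]*d,(v-K[1,2])/K[1,1]*d,d],-1)
    return np.where(d[...,None]>0,(P-c["t"])@c["R"],np.nan)
def rings(c,z=8):
    f=c["frame"].astype(int);hsv=cv2.cvtColor(c["frame"],cv2.COLOR_RGB2HSV)
    P=cloud(c)
    m=((hsv[...,1]<45)&(hsv[...,2]>120)&(P[...,2]>-4)&(P[...,2]<20)).astype(np.uint8)
    n,l,st,ce=cv2.connectedComponentsWithStats(m)
    out=[]
    for i in range(1,n):
        if st[i,4]<60: continue
        vv,uu=np.where(l==i)
        q=np.array([pix2w(c,u,v,z)[:2] for u,v in zip(uu,vv)],np.float32)
        (x,y),r=cv2.minEnclosingCircle(q)
        if r<45 and 300<x<1000: out.append((round(x,1),round(y,1),round(r,1),st[i,4],ce[i].round().tolist(),np.mean(f[l==i],0).round().tolist()))
    return out
E
python3 - <<'E'
from h import *
for n in("scene","side"):
    c=dict(np.load(n+"0.npz"));print(n)
    for r in rings(c):print(r)
    P=cloud(c)
    # lid top
    hs=cv2.cvtColor(c["frame"],cv2.COLOR_RGB2HSV)
    box={"scene":(410,240,530,380),"side":(245,150,370,230)}[n]
    u0,v0,u1,v1=box
    Q=P[v0:v1,u0:u1].reshape(-1,3);m=(Q[:,2]>55)&(Q[:,2]<68);r=cv2.minAreaRect(Q[m][:,:2].astype(np.float32));print("lid",r,Q[m].mean(0))
    m=Q[:,2]>85;print("handle",m.sum(),cv2.minAreaRect(Q[m][:,:2].astype(np.float32)),np.nanmax(Q[:,2]))
    u0,v0,u1,v1={"scene":(100,160,260,265),"side":(300,310,420,480)}[n]
    Q=P[v0:v1,u0:u1].reshape(-1,3);m=(Q[:,2]>25)&(Q[:,2]<35);print("tester",cv2.minAreaRect(Q[m][:,:2].astype(np.float32)),Q[m].mean(0))
    m=(Q[:,2]>70);r=Q[m];print("high",cv2.minAreaRect(r[:,:2].astype(np.float32)),Q[:,2].max())
    print([w2pix(c,(x,y,0)).round() for x,y in((425,0),(875,0))])
c=dict(np.load("scene0.npz"))
for z in(30,):
    im=rect(c,z,400,800,-430,-130,2);cv2.imwrite("pics/t.png",im[:,:,::-1])
E
```

```text
scene
(425.4, 116.8, 28.2, np.int32(275), [375.0, 240.0], [191.0, 189.0, 179.0])
(542.0, 16.4, 28.2, np.int32(310), [302.0, 264.0], [193.0, 191.0, 180.0])
(668.7, 24.2, 27.8, np.int32(392), [273.0, 313.0], [195.0, 193.0, 183.0])
(653.9, 108.8, 27.8, np.int32(403), [323.0, 323.0], [197.0, 195.0, 185.0])
lid ((539.0675048828125, 324.5894775390625), (204.24546813964844, 150.0753173828125), 10.638033866882324) [549.48249377 329.40358116  60.70903277]
handle 355 ((548.3760375976562, 280.5789489746094), (107.98208618164062, 10.959829330444336), 10.64593505859375) 103.3963290724018
tester ((524.3731689453125, -263.146728515625), (274.0622253417969, 133.28402709960938), 81.24530792236328) [ 536.24801902 -246.72190671   29.8362778 ]
high ((524.6123657226562, -254.07244873046875), (195.77789306640625, 63.07041931152344), 80.68181610107422) nan
[array([320., 226.]), array([193., 410.])]
side
(650.6, 106.0, 28.0, np.int32(231), [377.0, 249.0], [175.0, 173.0, 161.0])
(421.6, 112.4, 28.1, np.int32(236), [261.0, 259.0], [176.0, 174.0, 162.0])
(665.5, 21.0, 27.5, np.int32(264), [396.0, 277.0], [176.0, 174.0, 162.0])
(539.2, 13.1, 27.7, np.int32(287), [329.0, 287.0], [179.0, 177.0, 165.0])
lid ((549.0260620117188, 264.0581970214844), (200.835693359375, 280.9054870605469), 10.632241249084473) [534.06929905 314.55946712  61.12181538]
handle 282 ((546.715087890625, 278.55169677734375), (109.67174530029297, 13.668889045715332), 12.387385368347168) 104.1012145860127
tester ((526.7953491210938, -243.431396484375), (233.5911407470703, 130.09918212890625), 81.30305480957031) [ 524.87425052 -252.13221943   29.89576681]
high ((524.8010864257812, -255.29119873046875), (196.13279724121094, 60.9649772644043), 81.12043762207031) nan
[array([268., 302.]), array([506., 276.])]
```

View pics/t.png

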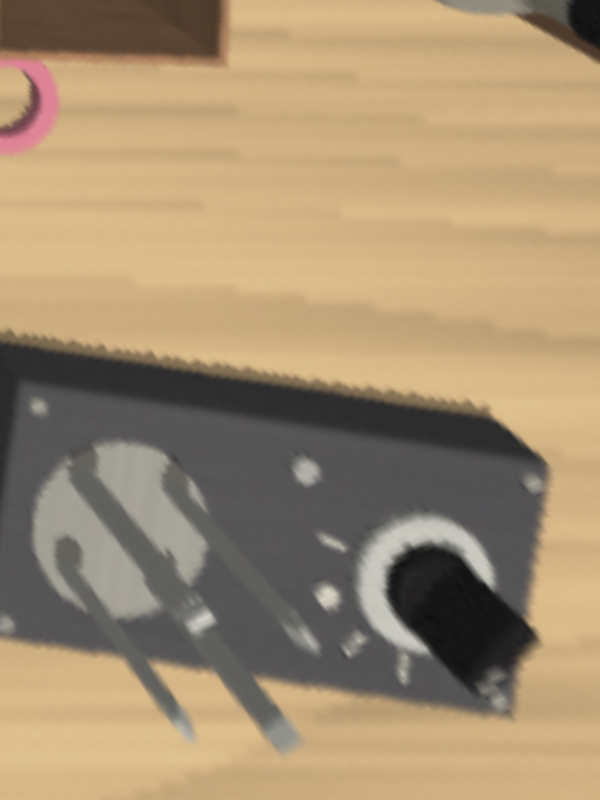

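```bash
cat >> h.py <<'E'
def mv(x,y,z,yaw=None,frm=None):
    """cm offset in tool axes + roll deg from the measured pose (or frm=(x,y,z,yaw)) to the target"""
    if frm is None:
        from rig import state
        s=state();p=s["eef_pos"];Rm=Ro.from_rotvec(s["tool_rot"]).as_matrix()
        yc=np.degrees(np.arctan2(Rm[1,0],Rm[0,0]))
    else:
        p=np.array(frm[:3],float);yc=frm[3];a=np.radians(yc)
        Rm=np.array([[np.cos(a),np.sin(a),0],[np.sin(a),-np.cos(a),0],[0,0,-1]])
    d=Rm.T@(np.array([x,y,z])-p)/10
    r=0 if yaw is None else -(yaw-yc)
    print("off",d.round(2).tolist(),"roll",round(r,2),"rows",round(np.linalg.norm(d)/4.17,1),"yaw now",round(yc,2))
    return (x,y,z,yc if yaw is None else yaw)
E
python3 - <<'E'
from h import *
a=mv(480,-255,300,10.6)
mv(520,250,180,frm=a)
E
```

```text
off [37.47, -25.6, -6.91] roll 7.84 rows 11.0 yaw now 18.44
off [13.22, -48.9, 12.0] roll 0 rows 12.5 yaw now 10.6
```

servo_tool --fingers '[1, 1, 1, 1, 1, 1, 1, 1, 1, 1]' --pt "37.5 -25.6 -7" --pt "37.5 -25.6 -7" --pt "37.5 -25.6 -7" --pt "37.5 -25.6 -7" --pt "37.5 -25.6 -7" --pt "37.5 -25.6 -7" --pt "37.5 -25.6 -7" --pt "37.5 -25.6 -7" --pt "37.5 -25.6 -7" --pt "37.5 -25.6 -7" --roll '[7.8, 7.8, 7.8, 7.8, 7.8, 7.8, 7.8, 7.8, 7.8, 7.8]'

```text
time_s: 0.93
eef_pos: [455.4, -286.9, 295.0]
tool_rot: [-3.128, -0.291, 0.0]
wrist_force: [1.5, -1.4, -0.5]
opening: 0.996
gripper_force: 0.0
```

servo_tool --fingers '[1, 1, 1, 1]' --pt "0 0 0" --pt "0 0 0" --pt "0 0 0" --pt "0 0 0" --roll '[0, 0, 0, 0]'

```text
time_s: 1.27
eef_pos: [453.7, -290.1, 294.3]
tool_rot: [-3.128, -0.288, 0.002]
wrist_force: [-0.8, -0.2, -0.3]
opening: 1.0
gripper_force: 0.0
```

Run:
```python
from h import *
from rig import state
c=snap("wrist");np.savez("w1.npz",**c);cv2.imwrite("pics/w1.png",c["frame"][:,:,::-1])
s=state();print(s["time_s"],s["eef_pos"],s["qpos"])
print(-c["R"].T@c["t"],c["R"][2])
mv(520,250,180)
```

```text
1.3167 [ 453.71143828 -290.15465945  294.35839008] [ 0.6954907   0.09281622 -0.22491615  1.62830859  0.02117359  1.42367819
 -0.9192967 ]
[ 528.70249868 -276.1793642   436.37541957] [-0.29092851 -0.05297053 -0.9552773 ]
off [16.36, -51.9, 11.44] roll 0 rows 13.3 yaw now 10.49
```

View pics/w1.png

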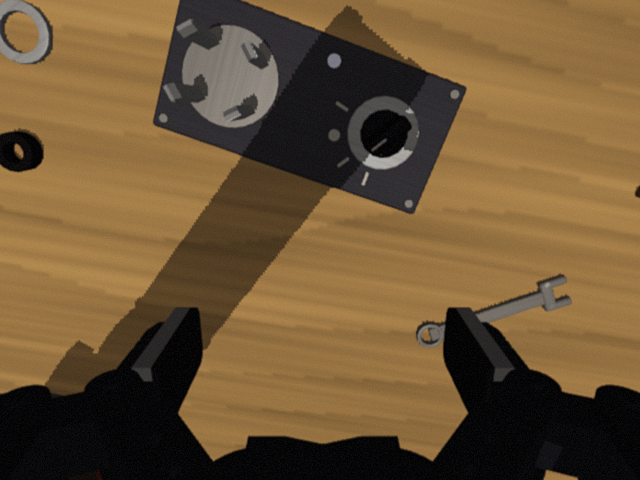

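servo_tool --fingers '[1, 1, 1, 1, 1, 1, 1, 1, 1]' --pt "8.2 -26 5.7" --pt "8.2 -26 5.7" --pt "8.2 -26 5.7" --pt "8.2 -26 5.7" --pt "8.2 -26 5.7" --pt "8.2 -26 5.7" --pt "8.2 -26 5.7" --pt "8.2 -26 5.7" --pt "8.2 -26 5.7" --roll '[0, 0, 0, 0, 0, 0, 0, 0, 0]'

```text
time_s: 2.07
eef_pos: [487.1, -17.7, 237.4]
tool_rot: [-3.128, -0.294, 0.001]
wrist_force: [-0.3, -0.4, 0.2]
opening: 1.004
gripper_force: 0.0
```

servo_tool --fingers '[0, 0, 0, 0, 0, 0, 0, 0, 0]' --pt "8.2 -26 5.7" --pt "8.2 -26 5.7" --pt "8.2 -26 5.7" --pt "8.2 -26 5.7" --pt "8.2 -26 5.7" --pt "8.2 -26 5.7" --pt "8.2 -26 5.7" --pt "8.2 -26 5.7" --pt "8.2 -26 5.7" --roll '[0, 0, 0, 0, 0, 0, 0, 0, 0]'

```text
time_s: 2.82
eef_pos: [520.4, 252.0, 180.0]
tool_rot: [3.128, 0.291, -0.003]
wrist_force: [-0.1, -0.0, -0.2]
opening: 0.498
gripper_force: 0.0
```

Run:
```python
from h import *
from rig import state
c=dict(np.load("w1.npz"))
for n,u,v,z in(("nest",230,76,30),("seldisc",385,132,30),("dot",334,135,30),("cornerA",183,-3,30),("c1",154,123,30),("c2",412,212,30),("c3",466,87,30)):print(n,pix2w(c,u,v,z).round(1))
c=snap("wrist");np.savez("w2.npz",**c)
P=cloud(c).reshape(-1,3);s=state();print(s["eef_pos"],s["opening"])
m=(P[:,2]>88)&(P[:,2]<112)&(abs(P[:,0]-547)<80)&(abs(P[:,1]-280)<40)
print("handle",m.sum(),cv2.minAreaRect(P[m][:,:2].astype(np.float32)),np.median(P[m],0),P[m][:,2].max())
m=(P[:,2]>56)&(P[:,2]<66)&(abs(P[:,0]-547)<120)&(abs(P[:,1]-320)<120);print(cv2.minAreaRect(P[m][:,:2].astype(np.float32)))
a=mv(547.5,279.6,130,10.6);mv(547.5,279.6,78,10.6,frm=a)
```

```text
nest [ 538.3 -188.    30. ]
seldisc [ 515.4 -338.9   30. ]
dot [ 503.9 -291.7   30. ]
cornerA [ 595.  -140.3   30. ]
c1 [ 483.9 -122.2   30. ]
c2 [ 443.9 -383.3   30. ]
c3 [ 568.3 -403.3   30. ]
[520.87890008 250.54596832 180.34182734] 0.4978274089858812
handle 3945 ((548.3858642578125, 282.10382080078125), (109.86036682128906, 11.055973052978516), 10.662726402282715) [554.2810441  282.71890096 100.56251593] 103.95794882552147
((539.7244873046875, 326.48541259765625), (199.58401489257812, 150.32656860351562), 10.634411811828613)
off [3.15, -2.37, 5.03] roll -0.08 rows 1.5 yaw now 10.52
off [0.0, 0.0, 5.2] roll -0.0 rows 1.2 yaw now 10.6
```

servo_tool --fingers '[0, 0, 0, 0, 0]' --pt "2.7 -2.5 5" --pt "2.7 -2.5 5" --pt "2.7 -2.5 10.2" --pt "2.7 -2.5 10.2" --pt "2.7 -2.5 10.2" --roll '[0, 0, 0, 0, 0]'

```text
time_s: 3.28
eef_pos: [540.9, 278.0, 75.7]
tool_rot: [3.125, 0.286, -0.009]
wrist_force: [-0.9, -0.1, -0.0]
opening: 0.504
gripper_force: 0.0
```

servo_tool --fingers '[-1, -1, -1, -1, -1, -1, -1, -1]' --pt "0 0 0" --pt "0 0 0" --pt "0 0 0" --pt "0 0 0" --pt "0 0 0" --pt "0 0 0" --pt "0 0 0" --pt "0 0 0" --roll '[0, 0, 0, 0, 0, 0, 0, 0]' --squeeze 40

```text
time_s: 3.95
eef_pos: [543.5, 281.2, 81.4]
tool_rot: [3.127, 0.289, 0.005]
wrist_force: [-0.4, -4.3, 7.3]
opening: 0.11
gripper_force: 39.1
```

Run:
```python
from rig import state
import numpy as np
s=state();print(s["eef_pos"],s["wrist_force"],s["opening"],s["gripper_force"])
r=np.hypot(120,41);a0=np.arctan2(41,-120)
for k in range(1,16):
    th=k*0.1;a=a0-th
    print(round(th,1),np.round([-(r*np.cos(a)+120)/10,-(r*np.sin(a)-41)/10],2)) # tool y (=-case x), tool z
```

```text
[543.49899815 281.1908662   81.3728978 ] [-0.43829378 -4.34645425  7.26046791] 0.11036122014584683 39.0567272901535
0.1 [-0.47 -1.18]
0.2 [-1.05 -2.3 ]
0.3 [-1.75 -3.36]
0.4 [-2.54 -4.35]
0.5 [-3.43 -5.25]
0.6 [-4.41 -6.06]
0.7 [-5.46 -6.77]
0.8 [-6.58 -7.36]
0.9 [-7.75 -7.85]
1.0 [-8.97 -8.21]
1.1 [-10.21  -8.45]
1.2 [-11.47  -8.57]
1.3 [-12.74  -8.56]
1.4 [-14.    -8.42]
1.5 [-15.24  -8.16]
```

servo_tool --fingers '[-1, -1, -1, -1, -1, -1, -1, -1]' --pt "0 -0.5 -1.2" --pt "0 -1.05 -2.3" --pt "0 -1.75 -3.35" --pt "0 -2.55 -4.35" --pt "0 -3.4 -5.25" --pt "0 -4.4 -6.05" --pt "0 -4.9 -6.4" --pt "0 -5.45 -6.8" --roll '[0, 0, 0, 0, 0, 0, 0, 0]'

```text
time_s: 4.62
eef_pos: [534.0, 331.7, 150.1]
tool_rot: [3.123, 0.285, 0.005]
wrist_force: [-3.0, -15.2, 14.1]
opening: 0.11
gripper_force: 39.4
```

Run:
```python
from rig import state
s=state();print(s["eef_pos"],s["wrist_force"],s["torque"],s["opening"],s["gripper_force"])
```

```text
[534.02627468 331.65680636 150.06052108] [ -3.03915495 -15.15897212  14.13232866] [-3.57290547  0.60213827 -0.00623218] 0.11014852052339197 39.36948537826538
```

servo_tool --fingers '[-1, -1, -1, -1, -1, -1, -1, -1, -1]' --pt "0 -1.1 -0.6" --pt "0 -2.3 -1.1" --pt "0 -3.5 -1.45" --pt "0 -4.75 -1.7" --pt "0 -6 -1.8" --pt "0 -7.3 -1.8" --pt "0 -8.55 -1.65" --pt "0 -9.3 -1.5" --pt "0 -9.3 -1.5" --roll '[0, 0, 0, 0, 0, 0, 0, 0, 0]'

```text
time_s: 5.37
eef_pos: [515.7, 429.6, 163.6]
tool_rot: [-3.125, -0.292, -0.006]
wrist_force: [4.8, 1.8, 6.3]
opening: 0.11
gripper_force: 41.5
```

Run:
```python
from h import *
from rig import state
s=state();print(s["eef_pos"],s["wrist_force"],s["torque"],s["opening"],s["gripper_force"])
c=snap("side");cv2.imwrite("pics/s1.png",cv2.resize(c["frame"][60:260,200:420,::-1],None,fx=2.5,fy=2.5))
```

```text
[515.67722024 429.58917747 163.55573652] [4.80252413 1.7521734  6.3391236 ] [ 0.06270413 -1.02268494 -0.06412127] 0.11001119887079078 41.493664383888245
```

View pics/s1.png

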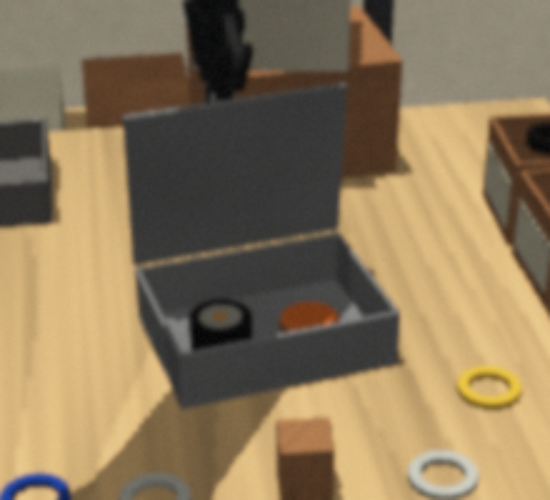

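servo_tool --fingers '[-0.5, -0.5, -0.5, -0.5, -0.5, -0.5, -0.5, -0.5]' --pt "0 0 0" --pt "0 0 0" --pt "0 0 0" --pt "0 0 -2" --pt "0 0 -5" --pt "0 0 -10" --pt "0 0 -11" --pt "0 0 -11" --roll '[0, 0, 0, 0, 0, 0, 0, 0]'

```text
time_s: 6.08
eef_pos: [515.3, 428.9, 277.5]
tool_rot: [-3.123, -0.291, -0.009]
wrist_force: [-0.7, 0.4, 0.7]
opening: 0.253
gripper_force: 0.0
```

servo_tool --fingers '[-1, -1, -1, -1, -1, -1, -1, -1, -1]' --pt "0 4 0" --pt "0 8 0" --pt "0 10 0" --pt "0 10 0" --pt "0 10 4" --pt "0 10 8" --pt "0 10 10" --pt "0 10 10" --pt "0 10 10" --roll '[0, 0, 0, 0, 0, 0, 0, 0, 0]'

```text
time_s: 6.83
eef_pos: [532.3, 328.7, 171.1]
tool_rot: [3.127, 0.292, -0.004]
wrist_force: [0.5, 0.4, 0.4]
opening: 0.002
gripper_force: 0.0
```

servo_tool --fingers '[-1, -1, -1, -1, -1, -1, -1, -1]' --pt "0 -2 0" --pt "0 -4 0" --pt "0 -5 0" --pt "0 -6 0" --pt "0 -6.5 0" --pt "0 -7 0" --pt "0 -7.5 0" --pt "0 -7.5 0" --roll '[0, 0, 0, 0, 0, 0, 0, 0]'

```text
time_s: 7.5
eef_pos: [519.2, 403.0, 171.9]
tool_rot: [-3.128, -0.292, -0.0]
wrist_force: [0.9, -0.5, 0.4]
opening: -0.004
gripper_force: 0.0
```

servo_tool --fingers '[-1, -1, -1, -1, -1]' --pt "0 -0.5 0" --pt "0 -1 0" --pt "0 -1.5 0" --pt "0 -2 0" --pt "0 -2 0" --roll '[0, 0, 0, 0, 0]'

```text
time_s: 7.92
eef_pos: [515.8, 421.6, 171.6]
tool_rot: [3.126, 0.29, -0.0]
wrist_force: [-0.8, -4.4, 0.4]
opening: 0.002
gripper_force: 2.3
```

Run:
```python
from h import *
from rig import state
s=state();print(s["eef_pos"],s["wrist_force"])
for n in("scene","side"):
    c=snap(n);P=cloud(c).reshape(-1,3)
    ax=np.array([-.185,.983]);d=(P[:,:2]-[539.3,325])@ax;b=(P[:,:2]-[539.3,325])@np.array([.983,.185])
    m=(abs(b)>60)&(abs(b)<95)&(d>50)&(d<140)&(P[:,2]>75)&(P[:,2]<260)
    if m.sum()>50:
        f=np.polyfit(P[m,2],d[m],1);print(n,m.sum(),"lid ang",np.pi/2+np.arctan(f[0]),P[m,2].max())
```

```text
[515.75319277 421.64829437 171.62804674] [-0.79935378 -4.41819452  0.35251192]
scene 1408 lid ang 1.8572005681450063 200.96474236880795
side 1744 lid ang 1.8496648865456837 200.5946127804437
```

Run:
```python
from h import *
mv(490,310,260,10.6)
```

```text
off [-4.59, 10.52, -8.82] roll 0.02 rows 3.5 yaw now 10.62
```

servo_tool --fingers '[0.6, 0.6, 0.6, 0.6, 0.6, 0.6, 0.6, 0.6]' --pt "0 3 0" --pt "0 5 -3" --pt "-4.6 10.5 -8.8" --pt "-4.6 10.5 -8.8" --pt "-4.6 10.5 -8.8" --pt "-4.6 10.5 -8.8" --pt "-4.6 10.5 -8.8" --pt "-4.6 10.5 -8.8" --roll '[0, 0, 0, 0, 0, 0, 0, 0]'

```text
time_s: 8.68
eef_pos: [489.5, 311.4, 258.7]
tool_rot: [-3.128, -0.293, 0.002]
wrist_force: [-0.6, -0.7, -0.4]
opening: 0.799
gripper_force: 0.0
```

Run:
```python
from h import *
from rig import state
s=state();print(s["eef_pos"],s["opening"])
c=snap("wrist");np.savez("w3.npz",**c);cv2.imwrite("pics/w3.png",c["frame"][:,:,::-1])
```

```text
[489.53961198 311.38903512 258.69065313] 0.799371132555461
```

View pics/w3.png

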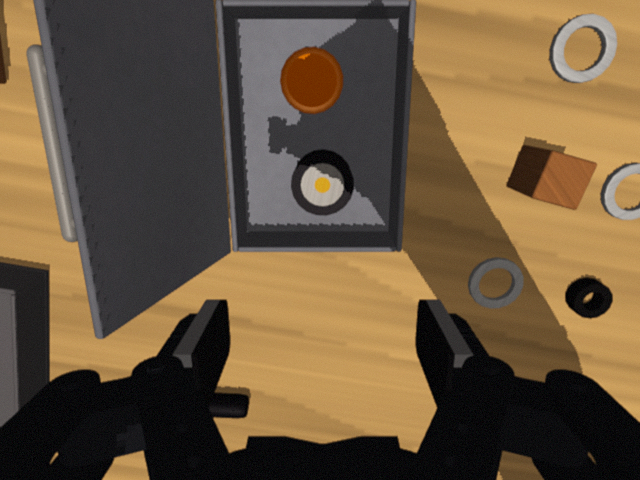

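```bash
cat >> h.py <<'E'
def circ(c,mask,z):
    """centre & radius of the blob mask, projected on plane z (largest blob)"""
    n,l,st,ce=cv2.connectedComponentsWithStats(mask.astype(np.uint8))
    i=1+np.argmax(st[1:,4]);vv,uu=np.where(l==i)
    q=np.array([pix2w(c,u,v,z)[:2] for u,v in zip(uu,vv)],np.float32)
    h=cv2.convexHull(q);e=cv2.fitEllipse(h) if len(h)>5 else None
    return np.round(cv2.minEnclosingCircle(q)[0],1),round(cv2.minEnclosingCircle(q)[1],1),np.round(e[0],1) if e else None
E
python3 - <<'E'
from h import *
for n in("wrist","scene","side"):
    c=dict(np.load("w3.npz")) if n=="wrist" else snap(n)
    P=cloud(c);h=cv2.cvtColor(c["frame"],cv2.COLOR_RGB2HSV)
    ax=np.array([-.185,.983]);d=(P[...,:2]-[539.3,325])@ax;b=(P[...,:2]-[539.3,325])@np.array([.983,.185])
    ins=(abs(d)<66)&(abs(b)<92)
    m=ins&(h[...,1]>150)&((h[...,0]<16))&(h[...,2]>40)&(P[...,2]<22)
    print(n,"lens",m.sum(),circ(c,m,15))
    m=ins&(P[...,2]>32)&(P[...,2]<46);print("body",m.sum(),circ(c,m,39),np.nanmedian(P[m][:,2]))
E
```

```text
wrist lens 3228 (array([582.5, 338.8]), 27.3, array([582.6, 338.8]))
body 3116 (array([499.2, 314. ]), 28.0, array([499.2, 313.9])) 38.367042112224034
scene lens 570 (array([586.3, 337.2]), 27.0, array([582.8, 336.5]))
body 712 (array([502. , 311.9]), 31.7, array([501.4, 312.2])) 38.15584579586984
side lens 164 (array([577.9, 331.3]), 26.6, array([579. , 334.5]))
body 344 (array([497.4, 307.7]), 33.5, array([496.1, 308.1])) 38.47056434035199
```

Run:
```python
from h import *
from rig import state
print(state()["qpos"][6])
mv(499.5,313.2,14,10.6)
```

```text
-2.1550224192461616
off [1.08, 0.01, 24.44] roll 0.12 rows 5.9 yaw now 10.72
```

servo_tool --fingers '[0.6, 0.6, 0.6, 0.6, 0.6, 0.6, 0.6, 0.6, 0.6, 0.6]' --pt "1.1 0 4" --pt "1.1 0 8" --pt "1.1 0 12" --pt "1.1 0 16" --pt "1.1 0 19" --pt "1.1 0 21" --pt "1.1 0 23" --pt "1.1 0 24.4" --pt "1.1 0 24.4" --pt "1.1 0 24.4" --roll '[0, 0, 0, 0, 0, 0, 0, 0, 0, 0]'

```text
time_s: 9.67
eef_pos: [500.1, 312.8, 15.3]
tool_rot: [3.128, 0.292, -0.003]
wrist_force: [0.2, 0.9, 0.5]
opening: 0.797
gripper_force: 0.0
```

servo_tool --fingers '[0, 0, 0, 0, 0, 0]' --pt "0 0 0" --pt "0 0 0" --pt "0 0 0" --pt "0 0 0" --pt "0 0 0" --pt "0 0 0" --roll '[0, 0, 0, 0, 0, 0]' --squeeze 25

```text
time_s: 10.17
eef_pos: [501.4, 313.1, 17.2]
tool_rot: [-3.127, -0.291, -0.003]
wrist_force: [-0.2, 0.7, 6.4]
opening: 0.641
gripper_force: 27.1
```

servo_tool --fingers '[0.58, 0.58, 0.58, 0.58, 0.58, 0.58, 0.58, 0.58, 0.58, 0.58]' --pt "0 0 0" --pt "0 0 0" --pt "0 0 0" --pt "0 0 0" --pt "0 0 0" --pt "0 0 0" --pt "0 0 0" --pt "0 0 0" --pt "0 0 0" --pt "0 0 0" --roll '[0, 0, -7, -14, -21, -28, -35, -42, -49, -56]'

```text
time_s: 11.0
eef_pos: [500.6, 312.3, 15.8]
tool_rot: [2.62, 1.733, -0.0]
wrist_force: [0.2, 0.6, -0.9]
opening: 0.789
gripper_force: 0.0
```

servo_tool --fingers '[0.58, 0.58, 0.58, 0.58, 0.58, 0.58]' --pt "0 0 0" --pt "0 0 0" --pt "0 0 0" --pt "0 0 0" --pt "0 0 0" --pt "0 0 0" --roll '[-7, -14, -21, -28, -34, -34]'

```text
time_s: 11.5
eef_pos: [500.5, 312.1, 15.5]
tool_rot: [-2.0, -2.422, 0.001]
wrist_force: [-0.5, -0.1, -0.3]
opening: 0.791
gripper_force: 0.0
```

servo_tool --fingers '[-0.2, -0.2, -0.2, -0.2, -0.2, -0.2]' --pt "0 0 0" --pt "0 0 0" --pt "0 0 0" --pt "0 0 0" --pt "0 0 0" --pt "0 0 0" --roll '[0, 0, 0, 0, 0, 0]' --squeeze 40

```text
time_s: 12.0
eef_pos: [500.7, 312.5, 16.0]
tool_rot: [2.007, 2.417, 0.0]
wrist_force: [-0.4, -0.4, 3.1]
opening: 0.641
gripper_force: 42.3
```

servo_tool --fingers '[-0.2, -0.2, -0.2, -0.2, -0.2, -0.2, -0.2, -0.2]' --pt "0 0 -3" --pt "0 0 -6" --pt "0 0 -9" --pt "0 0 -12" --pt "0 0 -15" --pt "0 0 -18" --pt "0 0 -20" --pt "0 0 -20" --roll '[0, 0, 0, 0, 0, 0, 0, 0]'

```text
time_s: 12.67
eef_pos: [501.7, 314.0, 220.1]
tool_rot: [2.005, 2.416, 0.009]
wrist_force: [0.4, 0.2, -0.5]
opening: 0.64
gripper_force: 42.7
```

Run:
```python
from h import *
from rig import state
s=state();print(s["eef_pos"],s["opening"],s["qpos"][6])
a=mv(480,60,200,81.2)
mv(480,-180,200,81.2,frm=a)
```

```text
[501.74973393 314.03798709 220.13226939] 0.6399669743802806 -0.7338989472244396
off [-24.57, -6.83, 1.93] roll 19.41 rows 6.1 yaw now 100.61
off [-23.72, 3.67, 0.0] roll -0.0 rows 5.8 yaw now 81.2
```

servo_tool --fingers '[-0.2, -0.2, -0.2, -0.2, -0.2, -0.2, -0.2, -0.2]' --pt "-24.6 -6.8 -3" --pt "-24.6 -6.8 -3" --pt "-24.6 -6.8 -3" --pt "-24.6 -6.8 -3" --pt "-24.6 -6.8 -3" --pt "-24.6 -6.8 -3" --pt "-24.6 -6.8 -3" --pt "-24.6 -6.8 -3" --roll '[19.4, 19.4, 19.4, 19.4, 19.4, 19.4, 19.4, 19.4]'

```text
time_s: 13.33
eef_pos: [479.0, 53.6, 245.3]
tool_rot: [2.392, 2.035, -0.002]
wrist_force: [-0.0, 0.9, 0.0]
opening: 0.638
gripper_force: 42.7
```

servo_tool --fingers '[-0.2, -0.2, -0.2, -0.2, -0.2, -0.2, -0.2, -0.2, -0.2, -0.2]' --pt "-32 9 0" --pt "-32 9 0" --pt "-32 9 0" --pt "-32 9 0" --pt "-32 9 0" --pt "-32 9 0" --pt "-32 9 0" --pt "-32 9 0" --pt "-32 9 0" --pt "-32 9 0" --roll '[0, 0, 0, 0, 0, 0, 0, 0, 0, 0]'

```text
time_s: 14.17
eef_pos: [519.1, -273.5, 243.9]
tool_rot: [-2.386, -2.039, -0.001]
wrist_force: [0.2, 1.7, -0.4]
opening: 0.642
gripper_force: 42.8
```

Run:
```python
from h import *
from rig import state
s=state();print(s["eef_pos"],s["opening"])
c=snap("wrist");np.savez("w4.npz",**c);cv2.imwrite("pics/w4.png",c["frame"][:,:,::-1])
P=cloud(c).reshape(-1,3)
def q(P):
    m=(P[:,2]>100)&(P[:,2]<112)&(np.hypot(P[:,0]-537,P[:,1]+189)<55);p=P[m];print("tops",m.sum(),p.mean(0).round(1),cv2.minAreaRect(p[:,:2].astype(np.float32)))
    return p
for k in ("wrist","scene","side"):
    cc=c if k=="wrist" else dict(np.load(k+"0.npz"))
    p=q(cloud(cc).reshape(-1,3))
    _,lab,cen=cv2.kmeans(p[:,:2].astype(np.float32),4,None,(3,50,.1),5,cv2.KMEANS_PP_CENTERS);print(k,cen.round(1).tolist(),cen.mean(0))
```

```text
[ 519.12616817 -273.46774225  243.88683808] 0.6416246955277187
tops 945 [ 537.4 -186.   104.3] ((537.1284790039062, -188.00994873046875), (59.950889587402344, 59.79173278808594), 80.87769317626953)
wrist [[517.5, -161.5], [563.2999877929688, -168.60000610351562], [556.2000122070312, -214.6999969482422], [510.20001220703125, -207.5]] [ 536.8022 -188.0885]
tops 97 [ 536.  -190.9  104. ] ((536.1279296875, -188.57286071777344), (59.35030746459961, 58.71651077270508), 81.20427703857422)
scene [[556.0999755859375, -215.60000610351562], [517.4000244140625, -161.60000610351562], [509.79998779296875, -208.60000610351562], [563.2999877929688, -169.10000610351562]] [ 536.63477 -188.71994]
tops 170 [ 535.7 -187.4  104. ] ((535.494140625, -188.40187072753906), (61.30769348144531, 58.137855529785156), 80.22367858886719)
side [[507.79998779296875, -209.60000610351562], [561.7999877929688, -169.89999389648438], [515.5, -162.6999969482422], [554.7999877929688, -217.10000610351562]] [ 534.9979  -189.80547]
```

View pics/w4.png

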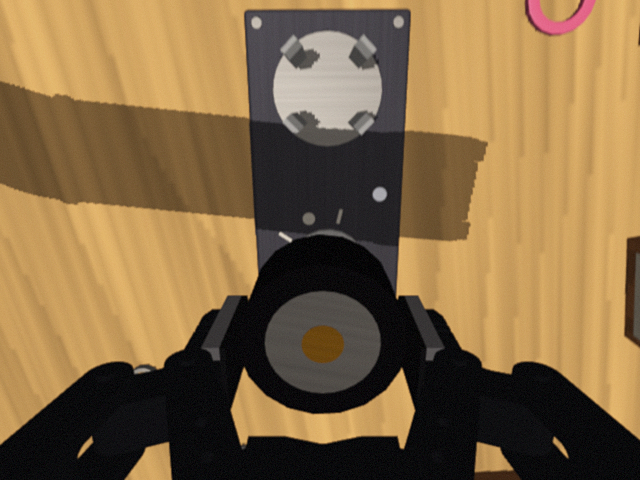

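Run:
```python
from h import *
c=dict(np.load("w4.npz"))
P=cloud(c);print(P[335:350,315:330].reshape(-1,3).mean(0).round(1))
h=cv2.cvtColor(c["frame"],cv2.COLOR_RGB2HSV)
m=(h[...,1]>120)&(h[...,2]>90);m[:315]=0;m[375:]=0;m[:,:290]=0;m[:,350:]=0
print(m.sum(),circ(c,m,267.1))
m=(h[...,2]>60)&(abs(P[...,2]-267)<6);m[:280]=0;m[400:]=0;m[:,:250]=0;m[:,395:]=0
print(m.sum(),circ(c,m,267.1))
mv(537,-188.3,150,81)
```

```text
[nan nan nan]
1248 (array([ 519.9, -272.3]), 7.0, array([ 519.9, -272.4]))
9136 (array([ 519.9, -272.2]), 18.8, array([ 519.9, -272.2]))
off [8.43, 0.47, 9.46] roll 0.23 rows 3.0 yaw now 81.23
```

servo_tool --fingers '[-0.2, -0.2, -0.2, -0.2, -0.2, -0.2, -0.2, -0.2]' --pt "8.3 0.5 4" --pt "8.3 0.5 8" --pt "8.3 0.5 11" --pt "8.3 0.5 11" --pt "8.3 0.5 11" --pt "8.3 0.5 11" --pt "8.3 0.5 11" --pt "8.3 0.5 11" --roll '[0.2, 0.2, 0.2, 0.2, 0.2, 0.2, 0.2, 0.2]'

```text
time_s: 14.88
eef_pos: [538.0, -191.2, 137.8]
tool_rot: [2.387, 2.039, 0.002]
wrist_force: [0.1, -0.0, -1.0]
opening: 0.64
gripper_force: 42.8
```

Run:
```python
from h import *
mv(536.2,-189.2,100,81)
from rig import state
s=state();print(s["eef_pos"])
```

```text
off [0.17, -0.22, 3.78] roll 0.0 rows 0.9 yaw now 81.0
[ 538.01450531 -191.21737888  137.803791  ]
```

servo_tool --fingers '[-0.2, -0.2, -0.2, -0.2, -0.2]' --pt "0.2 -0.2 0" --pt "0.2 -0.2 1" --pt "0.2 -0.2 2" --pt "0.2 -0.2 2.5" --pt "0.2 -0.2 2.5" --roll '[0, 0, 0, 0, 0]'

```text
time_s: 15.3
eef_pos: [534.4, -188.5, 109.0]
tool_rot: [-2.387, -2.039, 0.001]
wrist_force: [0.5, -1.2, -1.1]
opening: 0.637
gripper_force: 42.7
```

Run:
```python
from h import *
mv(536.2,-189.2,42,81)
from rig import state
s=state();print(s["eef_pos"],s["wrist_force"],s["torque"])
```

```text
off [-0.05, 0.2, 6.7] roll 0.02 rows 1.6 yaw now 81.02
[ 534.39154222 -188.47441006  109.00614536] [ 0.45307526 -1.23084743 -1.10507758] [-0.23597847 -0.03339048  0.02112763]
```

servo_tool --fingers '[-0.2, -0.2, -0.2, -0.2]' --pt "0 0.1 0.3" --pt "0 0.1 0.3" --pt "0 0.1 0.3" --pt "0 0.1 0.3" --roll '[0, 0, 0, 0]'

```text
time_s: 15.63
eef_pos: [536.4, -188.3, 108.0]
tool_rot: [2.388, 2.041, 0.0]
wrist_force: [-1.2, -0.3, -1.0]
opening: 0.644
gripper_force: 42.7
```

servo_tool --fingers '[-0.2, -0.2]' --pt "0 0 0" --pt "0 0 0" --roll '[0, 0]'

```text
time_s: 15.8
eef_pos: [536.4, -188.4, 108.0]
tool_rot: [2.388, 2.041, 0.0]
wrist_force: [-0.2, 1.1, -0.9]
opening: 0.641
gripper_force: 42.7
```

servo_tool --fingers '[-0.2, -0.2]' --pt "0 0 0" --pt "0 0 0" --roll '[0, 0]'

```text
time_s: 15.97
eef_pos: [536.3, -188.4, 107.9]
tool_rot: [2.388, 2.041, 0.0]
wrist_force: [-0.6, 0.5, -0.9]
opening: 0.642
gripper_force: 42.7
```

servo_tool --fingers '[-0.2, -0.2, -0.2, -0.2, -0.2]' --pt "-0.1 0 0.7" --pt "-0.1 0 1.4" --pt "-0.1 0 2.1" --pt "-0.1 0 2.8" --pt "-0.1 0 2.8" --roll '[0, 0, 0, 0, 0]'

```text
time_s: 16.38
eef_pos: [535.0, -189.1, 77.7]
tool_rot: [-2.386, -2.039, 0.002]
wrist_force: [-0.7, 0.9, -0.3]
opening: 0.643
gripper_force: 42.7
```

servo_tool --fingers '[-0.2, -0.2, -0.2, -0.2, -0.2]' --pt "0 0 0.8" --pt "0 0 1.6" --pt "0 0 2.4" --pt "0 0 3.2" --pt "0 0 3.2" --roll '[0, 0, 0, 0, 0]'

```text
time_s: 16.8
eef_pos: [535.0, -189.1, 45.8]
tool_rot: [-2.386, -2.04, 0.002]
wrist_force: [-0.8, 0.3, -0.9]
opening: 0.641
gripper_force: 42.7
```

servo_tool --fingers '[-0.2, -0.2, -0.2, -0.2]' --pt "0 0 0.2" --pt "0 0 0.4" --pt "0 0 0.5" --pt "0 0 0.5" --roll '[0, 0, 0, 0]'

```text
time_s: 17.13
eef_pos: [536.2, -189.4, 42.8]
tool_rot: [2.388, 2.041, 0.0]
wrist_force: [0.1, -0.0, -0.7]
opening: 0.641
gripper_force: 42.7
```

servo_tool --fingers '[0.5, 0.5, 0.5, 0.5, 0.5, 0.5, 0.5, 0.5]' --pt "0 0 0" --pt "0 0 0" --pt "0 0 0" --pt "0 0 -1" --pt "0 0 -4" --pt "0 0 -8" --pt "0 0 -12" --pt "0 0 -14" --roll '[0, 0, 0, 0, 0, 0, 0, 0]'

```text
time_s: 17.8
eef_pos: [537.9, -189.1, 188.5]
tool_rot: [2.384, 2.039, 0.004]
wrist_force: [0.9, 0.9, 0.1]
opening: 0.747
gripper_force: 0.0
```

Run:
```python
from h import *
from rig import state
for n in("scene","side"):
    c=snap(n);np.savez(n+"1.npz",**c);print(n,*rings(c),sep="\n")
P=cloud(c).reshape(-1,3);m=(np.hypot(P[:,0]-535,P[:,1]+189)<25);p=P[m];print(np.histogram(p[:,2],bins=[20,34,40,55,60,62,64,66,68,70,80,120]))
mv(540.6,16,120,81)
```

```text
scene
(425.7, 116.4, 28.5, np.int32(285), [375.0, 240.0], [200.0, 199.0, 189.0])
(542.5, 16.1, 28.3, np.int32(322), [302.0, 264.0], [201.0, 199.0, 190.0])
(669.0, 24.3, 28.1, np.int32(399), [273.0, 314.0], [204.0, 202.0, 193.0])
(655.2, 109.3, 29.0, np.int32(417), [323.0, 324.0], [204.0, 203.0, 194.0])
side
(423.2, 112.2, 29.2, np.int32(296), [262.0, 259.0], [208.0, 206.0, 193.0])
(672.1, 17.7, 28.3, np.int32(164), [403.0, 279.0], [205.0, 203.0, 190.0])
(539.5, 12.5, 28.7, np.int32(282), [330.0, 289.0], [212.0, 210.0, 197.0])
(array([  0,   0,   1,   1,  34, 357, 195,  13,   0,   0,   0]), array([ 20,  34,  40,  55,  60,  62,  64,  66,  68,  70,  80, 120]))
off [20.36, -3.04, 6.75] roll 0.05 rows 5.2 yaw now 81.05
```

Run:
```python
from h import *
c=dict(np.load("scene1.npz"));P=cloud(c);h=cv2.cvtColor(c["frame"],cv2.COLOR_RGB2HSV)
def blob(u0,u1,v0,v1,z0,z1):
    Q=P[v0:v1,u0:u1].reshape(-1,3);m=(Q[:,2]>z0)&(Q[:,2]<z1);r=cv2.minAreaRect(Q[m][:,:2].astype(np.float32));print(m.sum(),[np.round(k,1) for k in r])
blob(315,342,212,240,14,24);blob(334,370,248,295,48,60)
for u,v in((398,214),(226,292),(370,379)):print(pix2w(c,u,v,4).round())
```

```text
182 [array([427.1,  19. ]), array([40.6, 37.5]), np.float64(24.6)]
476 [array([542. , 113.2]), array([42.9, 45. ]), np.float64(85.5)]
[331. 131.   4.]
[658. -76.   4.]
[720. 218.   4.]
```

servo_tool --fingers '[0.6, 0.6, 0.6, 0.6, 0.6, 0.6, 0.6, 0.6]' --pt "8 -1.2 2" --pt "12 -1.8 6" --pt "16 -2.4 8" --pt "20.4 -2.9 12.8" --pt "20.4 -2.9 12.8" --pt "20.4 -2.9 12.8" --pt "20.4 -2.9 12.8" --pt "20.4 -2.9 12.8" --roll '[0, 0, 0, 0, 0, 0, 0, 0]'

```text
time_s: 18.57
eef_pos: [537.8, 18.9, 53.6]
tool_rot: [-2.382, -2.045, 0.002]
wrist_force: [-0.4, -0.9, -0.5]
opening: 0.798
gripper_force: 0.0
```

Run:
```python
from h import *
mv(541.8,16,-3,81)
from rig import state
s=state();print(s["eef_pos"],s["opening"])
```

```text
off [-0.23, 0.46, 5.66] roll 0.29 rows 1.4 yaw now 81.29
[537.80531425  18.86103475  53.62516974] 0.7978803911426575
```

servo_tool --fingers '[0.6, 0.6, 0.6, 0.6]' --pt "-0.2 0.5 1.5" --pt "-0.2 0.5 3" --pt "-0.2 0.5 4" --pt "-0.2 0.5 4" --roll '[0, 0, 0, 0]'

```text
time_s: 18.9
eef_pos: [542.8, 12.4, 13.4]
tool_rot: [-2.389, -2.038, 0.003]
wrist_force: [-0.3, -1.3, -0.0]
opening: 0.799
gripper_force: 0.0
```

servo_tool --fingers '[0.6, 0.6]' --pt "0 0 0" --pt "0 0 0" --roll '[0, 0]'

```text
time_s: 19.07
eef_pos: [544.4, 13.6, 15.7]
tool_rot: [2.388, 2.04, 0.001]
wrist_force: [0.3, -0.1, -0.2]
opening: 0.801
gripper_force: 0.0
```

servo_tool --fingers '[0.6, 0.6, 0.6, 0.6, 0.6, 0.6]' --pt "0.2 -0.3 0.6" --pt "0.2 -0.3 1.2" --pt "0.2 -0.3 1.8" --pt "0.2 -0.3 1.8" --pt "0.2 -0.3 1.8" --pt "0.2 -0.3 1.8" --roll '[0, 0, 0, 0, 0, 0]'

```text
time_s: 19.57
eef_pos: [541.2, 16.4, -3.2]
tool_rot: [-2.388, -2.041, 0.0]
wrist_force: [0.1, -0.3, -0.6]
opening: 0.795
gripper_force: 0.0
```

servo_tool --fingers '[0, 0, 0, 0, 0, 0]' --pt "0 0 0" --pt "0 0 0" --pt "0 0 0" --pt "0 0 0" --pt "0 0 0" --pt "0 0 0" --roll '[0, 0, 0, 0, 0, 0]' --squeeze 25

```text
time_s: 20.07
eef_pos: [541.5, 16.4, -2.7]
tool_rot: [2.388, 2.041, 0.0]
wrist_force: [-2.4, -1.0, 5.7]
opening: 0.639
gripper_force: 25.7
```

servo_tool --fingers '[0.58, 0.58, 0.58, 0.58, 0.58, 0.58, 0.58, 0.58, 0.58, 0.58]' --pt "0 0 0" --pt "0 0 0" --pt "0 0 0" --pt "0 0 0" --pt "0 0 0" --pt "0 0 0" --pt "0 0 0" --pt "0 0 0" --pt "0 0 0" --pt "0 0 0" --roll '[0, 0, 7, 14, 21, 28, 35, 42, 49, 56]'

```text
time_s: 20.9
eef_pos: [541.2, 16.3, -3.3]
tool_rot: [-3.069, -0.672, -0.0]
wrist_force: [-0.2, 0.5, 0.1]
opening: 0.792
gripper_force: 0.0
```

servo_tool --fingers '[0.58, 0.58, 0.58, 0.58, 0.58, 0.58, 0.58]' --pt "0 0 0" --pt "0 0 0" --pt "0 0 0" --pt "0 0 0" --pt "0 0 0" --pt "0 0 0" --pt "0 0 0" --roll '[7, 14, 21, 28, 34, 34, 34]'

```text
time_s: 21.48
eef_pos: [541.2, 16.4, -3.3]
tool_rot: [3.132, -0.24, -0.0]
wrist_force: [-1.5, 0.3, 0.3]
opening: 0.789
gripper_force: 0.0
```

servo_tool --fingers '[-0.2, -0.2, -0.2, -0.2, -0.2, -0.2]' --pt "0 0 0" --pt "0 0 0" --pt "0 0 0" --pt "0 0 0" --pt "0 0 0" --pt "0 0 0" --roll '[0, 0, 0, 0, 0, 0]' --squeeze 40

```text
time_s: 21.98
eef_pos: [541.3, 16.4, -2.8]
tool_rot: [-3.132, 0.241, -0.0]
wrist_force: [-2.8, -0.3, 7.0]
opening: 0.632
gripper_force: 40.9
```

servo_tool --fingers '[-0.2, -0.2, -0.2, -0.2, -0.2, -0.2, -0.2, -0.2]' --pt "0 0 -3" --pt "0 0 -6" --pt "0 0 -9" --pt "0 0 -12" --pt "0 0 -15" --pt "0 0 -15" --pt "0 0 -15" --pt "0 0 -15" --roll '[0, 0, 0, 0, 0, 0, 0, 0]'

```text
time_s: 22.65
eef_pos: [540.8, 16.1, 146.2]
tool_rot: [3.132, -0.244, -0.001]
wrist_force: [0.5, -0.1, 0.1]
opening: 0.631
gripper_force: 42.5
```

Run:
```python
from h import *
mv(536.2,-189.2,150,-9)
c=snap("wrist");cv2.imwrite("pics/w5.png",c["frame"][200:,120:520,::-1])
```

```text
off [2.71, 20.35, -0.37] roll 0.11 rows 4.9 yaw now -8.89
```

View pics/w5.png

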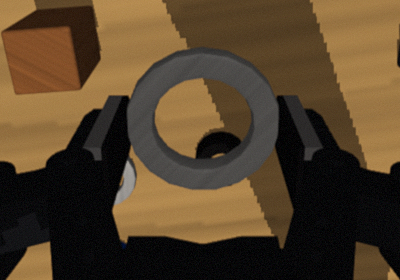

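servo_tool --fingers '[-0.2, -0.2, -0.2, -0.2, -0.2, -0.2, -0.2, -0.2, -0.2]' --pt "2.7 20.4 0" --pt "2.7 20.4 0" --pt "2.7 20.4 0" --pt "2.7 20.4 0" --pt "2.7 20.4 0" --pt "2.7 20.4 0" --pt "2.7 20.4 0" --pt "2.7 20.4 2" --pt "2.7 20.4 2" --roll '[0, 0, 0, 0, 0, 0, 0, 0, 0]'

```text
time_s: 23.45
eef_pos: [534.3, -187.5, 123.1]
tool_rot: [-3.13, 0.242, 0.008]
wrist_force: [-1.4, 0.2, -0.5]
opening: 0.632
gripper_force: 42.5
```

Run:
```python
from h import *
mv(536.2,-189.2,110,-9)
```

```text
off [0.22, 0.14, 1.31] roll 0.14 rows 0.3 yaw now -8.86
```

servo_tool --fingers '[-0.2, -0.2, -0.2, -0.2, -0.2]' --pt "0.1 0.1 1" --pt "0.1 0.1 1" --pt "0.1 0.1 1" --pt "0.1 0.1 1" --pt "0.1 0.1 1" --roll '[0, 0, 0, 0, 0]'

```text
time_s: 23.87
eef_pos: [537.3, -190.4, 117.4]
tool_rot: [3.132, -0.245, 0.001]
wrist_force: [-0.1, 0.1, -0.3]
opening: 0.63
gripper_force: 42.6
```

Run:
```python
from h import *
from rig import state
print(state()["eef_pos"])
mv(536.2,-189.2,62.5,-9)
```

```text
[ 537.31423308 -190.35482952  117.39983216]
off [-0.13, -0.1, 5.49] roll 0.06 rows 1.3 yaw now -8.94
```

servo_tool --fingers '[-0.2, -0.2, -0.2, -0.2, -0.2, -0.2, -0.2, -0.2]' --pt "-0.1 -0.1 0" --pt "-0.1 -0.1 0.5" --pt "-0.1 -0.1 1.2" --pt "-0.1 -0.1 2" --pt "-0.1 -0.1 2.8" --pt "-0.1 -0.1 3.6" --pt "-0.1 -0.1 4.2" --pt "-0.1 -0.1 4.2" --roll '[0, 0, 0, 0, 0, 0, 0, 0]'

```text
time_s: 24.53
eef_pos: [535.1, -189.1, 72.9]
tool_rot: [-3.131, 0.245, 0.004]
wrist_force: [-0.3, 0.5, -0.4]
opening: 0.627
gripper_force: 42.6
```

servo_tool --fingers '[-0.2, -0.2]' --pt "0 0 0" --pt "0 0 0" --roll '[0, 0]'

```text
time_s: 24.7
eef_pos: [536.4, -189.4, 75.0]
tool_rot: [-3.132, 0.246, -0.001]
wrist_force: [-0.5, 1.0, -0.7]
opening: 0.631
gripper_force: 42.6
```

servo_tool --fingers '[-0.2, -0.2, -0.2, -0.2, -0.2]' --pt "0 0 0.5" --pt "0 0 1" --pt "0 0 1.2" --pt "0 0 1.2" --pt "0 0 1.2" --roll '[0, 0, 0, 0, 0]'

```text
time_s: 25.12
eef_pos: [536.1, -189.5, 62.6]
tool_rot: [3.132, -0.246, -0.0]
wrist_force: [-0.8, -0.7, -0.5]
opening: 0.63
gripper_force: 42.6
```

servo_tool --fingers '[0.5, 0.5, 0.5, 0.5, 0.5, 0.5, 0.5, 0.5]' --pt "0 0 0" --pt "0 0 0" --pt "0 0 0" --pt "0 0 -1" --pt "0 0 -4" --pt "0 0 -8" --pt "0 0 -12" --pt "0 0 -12" --roll '[0, 0, 0, 0, 0, 0, 0, 0]'

```text
time_s: 25.78
eef_pos: [540.0, -190.1, 192.1]
tool_rot: [3.129, -0.245, 0.018]
wrist_force: [1.3, 0.7, 0.2]
opening: 0.746
gripper_force: 0.0
```

```bash
cat >> h.py <<'E'
def nestz():
    for n in("scene","side"):
        P=cloud(snap(n)).reshape(-1,3);r=np.hypot(P[:,0]-536,P[:,1]+189);m=(r<27)&(P[:,2]>35)&(P[:,2]<115)
        print("nest",n,np.percentile(P[m,2],[2,10,25,50,75,90,98]).round(1))
E
python3 - <<'E'
from h import *
from rig import state
print(state()["eef_pos"])
nestz()
print(*rings(snap("scene")),sep="\n")
a=mv(540,-20,185,-9)
mv(425,116.4,60,-9,frm=a)
E
```

```text
[ 539.97961541 -190.11741234  192.0986046 ]
nest scene [36.8 45.5 58.  65.8 71.3 72.6 73.5]
nest side [44.5 62.1 63.6 65.9 71.5 72.3 73.3]
(425.7, 116.4, 28.5, np.int32(283), [375.0, 240.0], [200.0, 198.0, 188.0])
(669.0, 24.3, 28.1, np.int32(403), [273.0, 314.0], [203.0, 202.0, 192.0])
(654.1, 108.9, 28.0, np.int32(416), [323.0, 324.0], [204.0, 202.0, 194.0])
off [-2.28, -16.8, -0.12] roll 0.03 rows 4.1 yaw now -8.97
off [-13.49, -11.67, 12.5] roll 0 rows 5.2 yaw now -9
```

servo_tool --fingers '[0.6, 0.6, 0.6, 0.6, 0.6, 0.6, 0.6, 0.6, 0.6, 0.6]' --pt "-15.7 -28.5 0" --pt "-15.7 -28.5 0" --pt "-15.7 -28.5 0" --pt "-15.7 -28.5 0" --pt "-15.7 -28.5 0" --pt "-15.7 -28.5 0" --pt "-15.7 -28.5 0" --pt "-15.7 -28.5 0" --pt "-15.7 -28.5 0" --pt "-15.7 -28.5 4" --roll '[0, 0, 0, 0, 0, 0, 0, 0, 0, 0]'

```text
time_s: 26.77
eef_pos: [428.3, 119.7, 147.4]
tool_rot: [-3.131, 0.239, -0.014]
wrist_force: [2.6, -1.0, -0.9]
opening: 0.801
gripper_force: 0.0
```

servo_tool --fingers '[0.6, 0.6, 0.6, 0.6, 0.6, 0.6, 0.6, 0.6]' --pt "0 0 4" --pt "0 0 8" --pt "0 0 11" --pt "0 0 12" --pt "0 0 12" --pt "0 0 12" --pt "0 0 12" --pt "0 0 12" --roll '[0, 0, 0, 0, 0, 0, 0, 0]'

```text
time_s: 27.43
eef_pos: [426.9, 116.8, 24.6]
tool_rot: [-3.132, 0.246, -0.005]
wrist_force: [0.3, 0.3, -0.7]
opening: 0.801
gripper_force: 0.0
```

Run:
```python
from h import *
from rig import state
s=state();print(s["eef_pos"],s["qpos"])
print(*rings(snap("scene")),sep="\n")
mv(425.4,116.2,-3,-9)
```

```text
[426.88854578 116.81891921  24.57043194] [ 0.27168553  0.20543174 -0.68036466  2.14237922  0.17404426  0.84328951
 -2.24191692]
(424.7, 116.1, 27.5, np.int32(237), [375.0, 239.0], [149.0, 147.0, 140.0])
(669.0, 24.3, 28.1, np.int32(402), [273.0, 314.0], [203.0, 202.0, 192.0])
(654.1, 108.9, 28.0, np.int32(417), [323.0, 323.0], [204.0, 202.0, 194.0])
off [-0.13, 0.08, 2.74] roll 0.02 rows 0.7 yaw now -8.98
```

servo_tool --fingers '[0.6, 0.6, 0.6, 0.6, 0.6, 0.6, 0.6]' --pt "-0.1 0 0.8" --pt "-0.1 0 1.6" --pt "-0.1 0 2.4" --pt "-0.1 0 2.7" --pt "-0.1 0 2.7" --pt "-0.1 0 2.7" --pt "-0.1 0 2.7" --roll '[0, 0, 0, 0, 0, 0, 0]'

```text
time_s: 28.07
eef_pos: [424.5, 116.9, -4.1]
tool_rot: [-3.132, 0.245, 0.0]
wrist_force: [-0.3, 0.0, 0.7]
opening: 0.8
gripper_force: 0.0
```

servo_tool --fingers '[0, 0, 0, 0, 0, 0]' --pt "0 0 0" --pt "0 0 0" --pt "0 0 0" --pt "0 0 0" --pt "0 0 0" --pt "0 0 0" --roll '[0, 0, 0, 0, 0, 0]' --squeeze 25

```text
time_s: 28.57
eef_pos: [424.7, 116.9, -3.7]
tool_rot: [3.132, -0.246, 0.001]
wrist_force: [-1.5, -0.4, 5.3]
opening: 0.642
gripper_force: 25.5
```

servo_tool --fingers '[0.58, 0.58, 0.58, 0.58, 0.58, 0.58, 0.58, 0.58, 0.58, 0.58]' --pt "0 0 0" --pt "0 0 0" --pt "0 0 0" --pt "0 0 0" --pt "0 0 0" --pt "0 0 0" --pt "0 0 0" --pt "0 0 0" --pt "0 0 0" --pt "0 0 0" --roll '[0, 0, -7, -14, -21, -28, -35, -42, -49, -56]'

```text
time_s: 29.4
eef_pos: [424.6, 116.7, -4.1]
tool_rot: [2.877, 1.262, 0.0]
wrist_force: [0.1, 0.2, 0.0]
opening: 0.789
gripper_force: 0.0
```

servo_tool --fingers '[0.58, 0.58, 0.58, 0.58, 0.58, 0.58, 0.58]' --pt "0 0 0" --pt "0 0 0" --pt "0 0 0" --pt "0 0 0" --pt "0 0 0" --pt "0 0 0" --pt "0 0 0" --roll '[-7, -14, -21, -28, -34, -34, -34]'

```text
time_s: 29.98
eef_pos: [424.4, 116.7, -4.2]
tool_rot: [-2.392, -2.036, -0.0]
wrist_force: [0.2, 0.6, 0.4]
opening: 0.786
gripper_force: 0.0
```

servo_tool --fingers '[-0.2, -0.2, -0.2, -0.2, -0.2, -0.2]' --pt "0 0 0" --pt "0 0 0" --pt "0 0 0" --pt "0 0 0" --pt "0 0 0" --pt "0 0 0" --roll '[0, 0, 0, 0, 0, 0]' --squeeze 40

```text
time_s: 30.48
eef_pos: [424.9, 116.8, -3.6]
tool_rot: [2.391, 2.037, 0.001]
wrist_force: [-1.7, -2.0, 8.8]
opening: 0.631
gripper_force: 43.8
```

servo_tool --fingers '[-0.2, -0.2, -0.2, -0.2, -0.2, -0.2, -0.2, -0.2]' --pt "0 0 -3" --pt "0 0 -6" --pt "0 0 -9" --pt "0 0 -12" --pt "0 0 -15" --pt "0 0 -15" --pt "0 0 -15" --pt "0 0 -15" --roll '[0, 0, 0, 0, 0, 0, 0, 0]'

```text
time_s: 31.15
eef_pos: [424.1, 116.4, 145.3]
tool_rot: [2.39, 2.039, -0.001]
wrist_force: [-0.1, 0.4, -0.9]
opening: 0.629
gripper_force: 42.7
```

Run:
```python
from h import *
mv(536.2,-189.2,150,81)
```

```text
off [-28.41, 15.88, -0.45] roll -0.07 rows 7.8 yaw now 80.93
```

servo_tool --fingers '[-0.2, -0.2, -0.2, -0.2, -0.2, -0.2, -0.2, -0.2, -0.2, -0.2]' --pt "-28.4 15.9 0" --pt "-28.4 15.9 0" --pt "-28.4 15.9 0" --pt "-28.4 15.9 0" --pt "-28.4 15.9 0" --pt "-28.4 15.9 0" --pt "-28.4 15.9 0" --pt "-28.4 15.9 0" --pt "-28.4 15.9 0" --pt "-28.4 15.9 0" --roll '[0, 0, 0, 0, 0, 0, 0, 0, 0, 0]'

```text
time_s: 31.98
eef_pos: [536.5, -190.0, 143.1]
tool_rot: [-2.389, -2.034, 0.001]
wrist_force: [0.1, 1.6, 0.2]
opening: 0.633
gripper_force: 42.7
```

servo_tool --fingers '[-0.2, -0.2, -0.2, -0.2, -0.2, -0.2]' --pt "0 0 0" --pt "0 0 1.5" --pt "0 0 3" --pt "0 0 3" --pt "0 0 3" --pt "0 0 3" --roll '[0, 0, 0, 0, 0, 0]'

```text
time_s: 32.48
eef_pos: [537.5, -187.6, 116.3]
tool_rot: [2.387, 2.043, 0.0]
wrist_force: [0.9, 0.2, -1.6]
opening: 0.633
gripper_force: 42.7
```

Run:
```python
from h import *
from rig import state
print(state()["eef_pos"])
mv(536.2,-189.4,80,81)
```

```text
[ 537.45029654 -187.56115225  116.33780075]
off [-0.2, -0.1, 3.63] roll 0.12 rows 0.9 yaw now 81.12
```

servo_tool --fingers '[-0.2, -0.2, -0.2, -0.2, -0.2, -0.2, -0.2, -0.2, -0.2]' --pt "-0.2 -0.1 0" --pt "-0.2 -0.1 0" --pt "-0.2 -0.1 0.5" --pt "-0.2 -0.1 1.2" --pt "-0.2 -0.1 2" --pt "-0.2 -0.1 2.8" --pt "-0.2 -0.1 3.5" --pt "-0.2 -0.1 3.5" --pt "-0.2 -0.1 3.5" --roll '[0, 0, 0, 0, 0, 0, 0, 0, 0]'

```text
time_s: 33.23
eef_pos: [535.7, -190.1, 80.1]
tool_rot: [-2.387, -2.041, 0.0]
wrist_force: [-0.7, 1.3, -0.3]
opening: 0.632
gripper_force: 42.7
```

servo_tool --fingers '[-0.2, -0.2]' --pt "0 0 0" --pt "0 0 0" --roll '[0, 0]'

```text
time_s: 33.4
eef_pos: [535.9, -190.3, 80.9]
tool_rot: [-2.388, -2.041, 0.0]
wrist_force: [0.1, 0.4, -0.9]
opening: 0.633
gripper_force: 42.7
```

Down 1.1 cm, release, rise; then look again.

servo_tool --fingers '[-0.2, -0.2, -0.2, -0.2, -0.2]' --pt "0 0 0.5" --pt "0 0 1" --pt "0 0 1.1" --pt "0 0 1.1" --pt "0 0 1.1" --roll '[0, 0, 0, 0, 0]'

```text
time_s: 33.82
eef_pos: [535.8, -190.4, 69.6]
tool_rot: [-2.388, -2.041, 0.0]
wrist_force: [-0.2, -0.3, -1.1]
opening: 0.632
gripper_force: 42.8
```

servo_tool --fingers '[0.5, 0.5, 0.5, 0.5, 0.5, 0.5, 0.5, 0.5]' --pt "0 0 0" --pt "0 0 0" --pt "0 0 0" --pt "0 0 -1" --pt "0 0 -4" --pt "0 0 -8" --pt "0 0 -11" --pt "0 0 -11" --roll '[0, 0, 0, 0, 0, 0, 0, 0]'

```text
time_s: 34.48
eef_pos: [539.3, -190.7, 187.2]
tool_rot: [2.381, 2.036, 0.007]
wrist_force: [1.8, 0.2, 0.7]
opening: 0.748
gripper_force: 0.0
```

Run:
```python
from h import *
from rig import state
print(state()["eef_pos"])
nestz()
print(*rings(snap("scene")),sep="\n")
mv(668.6,24,180,81)
```

```text
[ 539.33477771 -190.6737954   187.2491029 ]
nest scene [38.2 48.6 62.8 72.7 79.  80.4 81.5]
nest side [43.2 62.5 64.1 74.1 79.4 80.4 81.2]
(668.9, 25.1, 28.5, np.int32(400), [273.0, 314.0], [203.0, 202.0, 193.0])
(654.5, 108.1, 28.4, np.int32(416), [323.0, 324.0], [204.0, 202.0, 194.0])
off [23.27, 9.75, 0.03] roll 0.02 rows 6.1 yaw now 81.02
```

servo_tool --fingers '[0.6, 0.6, 0.6, 0.6, 0.6, 0.6, 0.6, 0.6, 0.6]' --pt "23.3 9.8 0" --pt "23.3 9.8 0" --pt "23.3 9.8 0" --pt "23.3 9.8 0" --pt "23.3 9.8 0" --pt "23.3 9.8 0" --pt "23.3 9.8 0" --pt "23.3 9.8 0" --pt "23.3 9.8 4" --roll '[0, 0, 0, 0, 0, 0, 0, 0, 0]'

```text
time_s: 35.38
eef_pos: [672.5, 26.1, 145.4]
tool_rot: [2.383, 2.039, 0.012]
wrist_force: [2.1, -0.1, 0.5]
opening: 0.796
gripper_force: 0.0
```

servo_tool --fingers '[0.6, 0.6, 0.6, 0.6, 0.6, 0.6, 0.6, 0.6]' --pt "0 0 4" --pt "0 0 8" --pt "0 0 11" --pt "0 0 11.5" --pt "0 0 11.5" --pt "0 0 11.5" --pt "0 0 11.5" --pt "0 0 11.5" --roll '[0, 0, 0, 0, 0, 0, 0, 0]'

```text
time_s: 36.05
eef_pos: [670.5, 24.5, 27.4]
tool_rot: [2.387, 2.039, 0.004]
wrist_force: [-0.8, 0.1, 0.9]
opening: 0.8
gripper_force: 0.0
```

Run:
```python
from h import *
from rig import state
s=state();print(s["eef_pos"])
print(*rings(snap("scene")),sep="\n")
mv(668.6,24.2,-3.5,81)
```

```text
[670.52028716  24.5283014   27.36647566]
(670.0, 25.0, 29.3, np.int32(340), [276.0, 314.0], [147.0, 145.0, 138.0])
(654.6, 109.0, 29.5, np.int32(462), [323.0, 324.0], [212.0, 210.0, 202.0])
(866.8, 119.9, 28.2, np.int32(199), [268.0, 440.0], [125.0, 121.0, 107.0])
off [-0.06, -0.17, 3.05] roll 0.02 rows 0.7 yaw now 81.02
```

servo_tool --fingers '[0.6, 0.6, 0.6, 0.6, 0.6, 0.6, 0.6]' --pt "0 -0.1 0.8" --pt "0 -0.1 1.6" --pt "0 -0.1 2.4" --pt "0 -0.1 3" --pt "0 -0.1 3" --pt "0 -0.1 3" --pt "0 -0.1 3" --roll '[0, 0, 0, 0, 0, 0, 0]'

```text
time_s: 36.68
eef_pos: [667.8, 24.7, -5.8]
tool_rot: [-2.388, -2.041, 0.001]
wrist_force: [-0.6, -0.5, -0.1]
opening: 0.803
gripper_force: 0.0
```

servo_tool --fingers '[0, 0, 0, 0, 0, 0]' --pt "0 0 0" --pt "0 0 0" --pt "0 0 0" --pt "0 0 0" --pt "0 0 0" --pt "0 0 0" --roll '[0, 0, 0, 0, 0, 0]' --squeeze 25

```text
time_s: 37.18
eef_pos: [669.5, 25.0, -3.6]
tool_rot: [2.387, 2.04, 0.004]
wrist_force: [0.8, 0.1, 8.7]
opening: 0.637
gripper_force: 31.8
```

servo_tool --fingers '[0.58, 0.58, 0.58, 0.58, 0.58, 0.58, 0.58, 0.58, 0.58, 0.58]' --pt "0 0 0" --pt "0 0 0" --pt "0 0 0" --pt "0 0 0" --pt "0 0 0" --pt "0 0 0" --pt "0 0 0" --pt "0 0 0" --pt "0 0 0" --pt "0 0 0" --roll '[0, 0, 7, 14, 21, 28, 35, 42, 49, 56]'

```text
time_s: 38.02
eef_pos: [667.7, 24.6, -5.6]
tool_rot: [-3.069, -0.672, 0.001]
wrist_force: [0.2, -0.1, -0.4]
opening: 0.79
gripper_force: 0.0
```

servo_tool --fingers '[0.58, 0.58, 0.58, 0.58, 0.58, 0.58, 0.58]' --pt "0 0 0" --pt "0 0 0" --pt "0 0 0" --pt "0 0 0" --pt "0 0 0" --pt "0 0 0" --pt "0 0 0" --roll '[7, 14, 21, 28, 34, 34, 34]'

```text
time_s: 38.6
eef_pos: [667.8, 24.7, -5.5]
tool_rot: [3.132, -0.24, -0.001]
wrist_force: [-0.3, 0.5, -0.7]
opening: 0.794
gripper_force: 0.0
```

servo_tool --fingers '[-0.2, -0.2, -0.2, -0.2, -0.2, -0.2]' --pt "0 0 0" --pt "0 0 0" --pt "0 0 0" --pt "0 0 0" --pt "0 0 0" --pt "0 0 0" --roll '[0, 0, 0, 0, 0, 0]' --squeeze 40

```text
time_s: 39.1
eef_pos: [669.3, 25.0, -3.5]
tool_rot: [-3.132, 0.24, -0.004]
wrist_force: [-1.7, 1.3, 10.6]
opening: 0.628
gripper_force: 47.4
```

servo_tool --fingers '[-0.2, -0.2, -0.2, -0.2, -0.2, -0.2, -0.2, -0.2]' --pt "0 0 -3" --pt "0 0 -6" --pt "0 0 -9" --pt "0 0 -12" --pt "0 0 -15" --pt "0 0 -15" --pt "0 0 -15" --pt "0 0 -15" --roll '[0, 0, 0, 0, 0, 0, 0, 0]'

```text
time_s: 39.77
eef_pos: [667.6, 24.4, 144.1]
tool_rot: [3.132, -0.243, -0.001]
wrist_force: [0.8, 0.4, -1.5]
opening: 0.63
gripper_force: 42.3
```

Run:
```python
from h import *
mv(536.2,-189.6,148,-9)
```

```text
off [-9.69, 23.17, -0.38] roll 0.13 rows 6.0 yaw now -8.87
```

servo_tool --fingers '[-0.2, -0.2, -0.2, -0.2, -0.2, -0.2, -0.2, -0.2, -0.2, -0.2]' --pt "-9.7 23.2 -0.4" --pt "-9.7 23.2 -0.4" --pt "-9.7 23.2 -0.4" --pt "-9.7 23.2 -0.4" --pt "-9.7 23.2 -0.4" --pt "-9.7 23.2 -0.4" --pt "-9.7 23.2 -0.4" --pt "-9.7 23.2 -0.4" --pt "-9.7 23.2 -0.4" --pt "-9.7 23.2 -0.4" --roll '[0, 0, 0, 0, 0, 0, 0, 0, 0, 0]'

```text
time_s: 40.6
eef_pos: [536.4, -187.7, 148.0]
tool_rot: [-3.131, 0.241, 0.002]
wrist_force: [-0.2, 0.4, -1.2]
opening: 0.633
gripper_force: 42.4
```

servo_tool --fingers '[-0.2, -0.2, -0.2, -0.2, -0.2, -0.2]' --pt "0 0 0" --pt "0 0 1.5" --pt "0 0 3" --pt "0 0 3" --pt "0 0 3" --pt "0 0 3" --roll '[0, 0, 0, 0, 0, 0]'

```text
time_s: 41.1
eef_pos: [536.7, -188.7, 119.4]
tool_rot: [-3.132, 0.243, -0.001]
wrist_force: [0.4, -0.4, -0.0]
opening: 0.631
gripper_force: 42.4
```

Run:
```python
from h import *
from rig import state
print(state()["eef_pos"])
mv(536.2,-189.5,88,-9)
```

```text
[ 536.70845899 -188.73245544  119.40243105]
off [-0.04, 0.08, 3.14] roll 0.11 rows 0.8 yaw now -8.89
```

servo_tool --fingers '[-0.2, -0.2, -0.2, -0.2, -0.2, -0.2, -0.2, -0.2, -0.2]' --pt "0 0.1 0" --pt "0 0.1 0" --pt "0 0.1 0.5" --pt "0 0.1 1.2" --pt "0 0.1 2" --pt "0 0.1 2.7" --pt "0 0.1 3.1" --pt "0 0.1 3.1" --pt "0 0.1 3.1" --roll '[0, 0, 0, 0, 0, 0, 0, 0, 0]'

```text
time_s: 41.85
eef_pos: [535.3, -190.0, 87.0]
tool_rot: [-3.131, 0.245, 0.003]
wrist_force: [-2.5, 1.8, -1.9]
opening: 0.633
gripper_force: 42.6
```

servo_tool --fingers '[-0.2, -0.2]' --pt "0 0 0" --pt "0 0 0" --roll '[0, 0]'

```text
time_s: 42.02
eef_pos: [535.4, -190.0, 87.5]
tool_rot: [-3.131, 0.245, 0.002]
wrist_force: [-3.2, 2.7, -3.0]
opening: 0.629
gripper_force: 42.6
```

servo_tool --fingers '[-0.2, -0.2, -0.2, -0.2, -0.2]' --pt "0.1 0 0.3" --pt "0.1 0 0.7" --pt "0.1 0 1" --pt "0.1 0 1" --pt "0.1 0 1" --roll '[0, 0, 0, 0, 0]'

```text
time_s: 42.43
eef_pos: [536.6, -189.2, 77.7]
tool_rot: [-3.131, 0.244, 0.002]
wrist_force: [-3.0, 5.8, -0.2]
opening: 0.635
gripper_force: 42.7
```

servo_tool --fingers '[0.5, 0.5, 0.5, 0.5, 0.5, 0.5, 0.5, 0.5]' --pt "0 0 0" --pt "0 0 0" --pt "0 0 0" --pt "0 0 -1" --pt "0 0 -4" --pt "0 0 -8" --pt "0 0 -11" --pt "0 0 -11" --roll '[0, 0, 0, 0, 0, 0, 0, 0]'

```text
time_s: 43.1
eef_pos: [540.4, -191.5, 195.9]
tool_rot: [3.129, -0.246, 0.017]
wrist_force: [0.2, -0.8, 0.4]
opening: 0.749
gripper_force: 0.0
```

Run:
```python
from h import *
from rig import state
print(state()["eef_pos"])
nestz()
print(*rings(snap("scene")),sep="\n")
mv(654.2,108.5,185,-9)
```

```text
[ 540.44764366 -191.51382185  195.93096583]
nest scene [37.8 48.6 63.7 76.2 86.6 88.2 89.7]
nest side [43.3 62.8 66.2 84.2 87.5 88.5 89.5]
(654.1, 108.9, 28.0, np.int32(417), [323.0, 323.0], [204.0, 202.0, 193.0])
off [6.89, -31.39, 0.35] roll 0.02 rows 7.7 yaw now -8.98
```

servo_tool --fingers '[0.6, 0.6, 0.6, 0.6, 0.6, 0.6, 0.6, 0.6, 0.6, 0.6]' --pt "6.9 -31.4 0" --pt "6.9 -31.4 0" --pt "6.9 -31.4 0" --pt "6.9 -31.4 0" --pt "6.9 -31.4 0" --pt "6.9 -31.4 0" --pt "6.9 -31.4 0" --pt "6.9 -31.4 0" --pt "6.9 -31.4 0" --pt "6.9 -31.4 4" --roll '[0, 0, 0, 0, 0, 0, 0, 0, 0, 0]'

```text
time_s: 44.08
eef_pos: [657.4, 113.5, 153.4]
tool_rot: [-3.128, 0.238, -0.014]
wrist_force: [2.3, -1.1, 0.9]
opening: 0.804
gripper_force: 0.0
```

servo_tool --fingers '[0.6, 0.6, 0.6, 0.6, 0.6, 0.6, 0.6, 0.6]' --pt "0 0 4" --pt "0 0 8" --pt "0 0 11" --pt "0 0 12" --pt "0 0 12" --pt "0 0 12" --pt "0 0 12" --pt "0 0 12" --roll '[0, 0, 0, 0, 0, 0, 0, 0]'

```text
time_s: 44.75
eef_pos: [655.6, 109.3, 30.3]
tool_rot: [-3.131, 0.246, -0.006]
wrist_force: [-0.2, 0.9, 1.3]
opening: 0.799
gripper_force: 0.0
```

Run:
```python
from h import *
from rig import state
s=state();print(s["eef_pos"])
print(*rings(snap("scene")),sep="\n")
mv(654.2,108.7,-3,-9)
```

```text
[655.56814646 109.26860573  30.34703959]
(654.8, 108.7, 29.3, np.int32(408), [322.0, 324.0], [150.0, 149.0, 142.0])
(866.8, 119.9, 28.2, np.int32(198), [268.0, 440.0], [125.0, 121.0, 108.0])
off [-0.12, 0.07, 3.31] roll 0.03 rows 0.8 yaw now -8.97
```

servo_tool --fingers '[0.6, 0.6, 0.6, 0.6, 0.6, 0.6, 0.6]' --pt "0 0 0.8" --pt "0 0 1.6" --pt "0 0 2.4" --pt "0 0 3.1" --pt "0 0 3.1" --pt "0 0 3.1" --pt "0 0 3.1" --roll '[0, 0, 0, 0, 0, 0, 0]'

```text
time_s: 45.38
eef_pos: [654.1, 109.0, -3.2]
tool_rot: [-3.132, 0.245, 0.0]
wrist_force: [-0.7, -0.1, -0.1]
opening: 0.796
gripper_force: 0.0
```

servo_tool --fingers '[0, 0, 0, 0, 0, 0]' --pt "0 0 0" --pt "0 0 0" --pt "0 0 0" --pt "0 0 0" --pt "0 0 0" --pt "0 0 0" --roll '[0, 0, 0, 0, 0, 0]' --squeeze 25

```text
time_s: 45.88
eef_pos: [654.4, 109.0, -2.5]
tool_rot: [-3.132, 0.245, -0.001]
wrist_force: [-0.6, 0.5, 5.7]
opening: 0.635
gripper_force: 26.6
```

servo_tool --fingers '[0.58, 0.58, 0.58, 0.58, 0.58, 0.58, 0.58, 0.58, 0.58, 0.58]' --pt "0 0 0" --pt "0 0 0" --pt "0 0 0" --pt "0 0 0" --pt "0 0 0" --pt "0 0 0" --pt "0 0 0" --pt "0 0 0" --pt "0 0 0" --pt "0 0 0" --roll '[0, 0, -7, -14, -21, -28, -35, -42, -49, -56]'

```text
time_s: 46.72
eef_pos: [653.8, 108.7, -3.5]
tool_rot: [-2.877, -1.262, 0.001]
wrist_force: [-1.3, -0.6, 0.8]
opening: 0.788
gripper_force: 0.0
```

servo_tool --fingers '[0.58, 0.58, 0.58, 0.58, 0.58, 0.58, 0.58]' --pt "0 0 0" --pt "0 0 0" --pt "0 0 0" --pt "0 0 0" --pt "0 0 0" --pt "0 0 0" --pt "0 0 0" --roll '[-7, -14, -21, -28, -34, -34, -34]'

```text
time_s: 47.3
eef_pos: [653.8, 108.7, -3.6]
tool_rot: [-2.391, -2.036, 0.0]
wrist_force: [-0.2, 0.2, -0.8]
opening: 0.791
gripper_force: 0.0
```

servo_tool --fingers '[-0.2, -0.2, -0.2, -0.2, -0.2, -0.2]' --pt "0 0 0" --pt "0 0 0" --pt "0 0 0" --pt "0 0 0" --pt "0 0 0" --pt "0 0 0" --roll '[0, 0, 0, 0, 0, 0]' --squeeze 40

```text
time_s: 47.8
eef_pos: [654.2, 109.0, -2.9]
tool_rot: [2.389, 2.04, 0.0]
wrist_force: [-1.0, -0.7, 4.4]
opening: 0.633
gripper_force: 42.4
```

servo_tool --fingers '[-0.2, -0.2, -0.2, -0.2, -0.2, -0.2, -0.2, -0.2]' --pt "0 0 -3" --pt "0 0 -6" --pt "0 0 -9" --pt "0 0 -12" --pt "0 0 -15" --pt "0 0 -15" --pt "0 0 -15" --pt "0 0 -15" --roll '[0, 0, 0, 0, 0, 0, 0, 0]'

```text
time_s: 48.47
eef_pos: [653.6, 108.5, 145.9]
tool_rot: [-2.388, -2.041, 0.002]
wrist_force: [-0.9, 0.3, -1.7]
opening: 0.629
gripper_force: 42.6
```

Run:
```python
from h import *
mv(536.4,-189,150,81)
```

```text
off [-31.22, -6.94, -0.39] roll 0.02 rows 7.7 yaw now 81.02
```

servo_tool --fingers '[-0.2, -0.2, -0.2, -0.2, -0.2, -0.2, -0.2, -0.2, -0.2, -0.2]' --pt "-31.2 -6.9 -0.4" --pt "-31.2 -6.9 -0.4" --pt "-31.2 -6.9 -0.4" --pt "-31.2 -6.9 -0.4" --pt "-31.2 -6.9 -0.4" --pt "-31.2 -6.9 -0.4" --pt "-31.2 -6.9 -0.4" --pt "-31.2 -6.9 -0.4" --pt "-31.2 -6.9 -0.4" --pt "-31.2 -6.9 -0.4" --roll '[0, 0, 0, 0, 0, 0, 0, 0, 0, 0]'

```text
time_s: 49.3
eef_pos: [535.6, -190.8, 149.2]
tool_rot: [-2.391, -2.034, 0.002]
wrist_force: [-0.1, 1.5, -0.7]
opening: 0.627
gripper_force: 42.6
```

servo_tool --fingers '[-0.2, -0.2, -0.2, -0.2, -0.2, -0.2]' --pt "0 0 0" --pt "0 0 1.5" --pt "0 0 3" --pt "0 0 3" --pt "0 0 3" --pt "0 0 3" --roll '[0, 0, 0, 0, 0, 0]'

```text
time_s: 49.8
eef_pos: [537.9, -187.3, 121.3]
tool_rot: [-2.386, -2.043, -0.001]
wrist_force: [0.1, -0.1, -0.2]
opening: 0.629
gripper_force: 42.6
```

Run:
```python
from h import *
from rig import state
print(state()["eef_pos"])
mv(536.4,-189.1,96,81)
```

```text
[ 537.85016859 -187.30376125  121.26134853]
off [-0.2, -0.12, 2.53] roll 0.15 rows 0.6 yaw now 81.15
```

servo_tool --fingers '[-0.2, -0.2, -0.2, -0.2, -0.2, -0.2, -0.2, -0.2, -0.2]' --pt "-0.2 -0.1 0" --pt "-0.2 -0.1 0" --pt "-0.2 -0.1 0.5" --pt "-0.2 -0.1 1.2" --pt "-0.2 -0.1 2" --pt "-0.2 -0.1 2.5" --pt "-0.2 -0.1 2.5" --pt "-0.2 -0.1 2.5" --pt "-0.2 -0.1 2.5" --roll '[0, 0, 0, 0, 0, 0, 0, 0, 0]'

```text
time_s: 50.55
eef_pos: [535.9, -190.3, 95.8]
tool_rot: [-2.388, -2.041, 0.0]
wrist_force: [0.2, 0.3, -1.1]
opening: 0.634
gripper_force: 42.6
```

servo_tool --fingers '[-0.2, -0.2]' --pt "0 0 0" --pt "0 0 0" --roll '[0, 0]'

```text
time_s: 50.72
eef_pos: [536.0, -190.4, 96.0]
tool_rot: [2.388, 2.041, -0.0]
wrist_force: [-0.2, 1.0, -0.7]
opening: 0.626
gripper_force: 42.6
```

servo_tool --fingers '[-0.2, -0.2, -0.2, -0.2, -0.2]' --pt "0.1 0 0.3" --pt "0.1 0 0.7" --pt "0.1 0 1" --pt "0.1 0 1" --pt "0.1 0 1" --roll '[0, 0, 0, 0, 0]'

```text
time_s: 51.13
eef_pos: [536.0, -189.4, 85.6]
tool_rot: [-2.388, -2.041, 0.0]
wrist_force: [0.4, 0.5, -0.1]
opening: 0.633
gripper_force: 42.7
```

servo_tool --fingers '[0.5, 0.5, 0.5, 0.5, 0.5, 0.5, 0.5, 0.5]' --pt "0 0 0" --pt "0 0 0" --pt "0 0 0" --pt "0 0 -1" --pt "0 0 -4" --pt "0 0 -8" --pt "0 0 -11" --pt "0 0 -11" --roll '[0, 0, 0, 0, 0, 0, 0, 0]'

```text
time_s: 51.8
eef_pos: [539.3, -189.4, 203.1]
tool_rot: [2.381, 2.036, 0.006]
wrist_force: [1.5, 0.3, -0.1]
opening: 0.75
gripper_force: 0.0
```

Run:
```python
from h import *
from rig import state
print(state()["eef_pos"])
nestz()
print(*rings(snap("scene")),sep="\n")
a=mv(500,60,230,50)
mv(583,338,160,10.6,frm=a)
```

```text
[ 539.33138889 -189.42098933  203.09875114]
nest scene [37.9 49.1 67.2 83.6 94.1 96.  97.5]
nest side [41.8 63.  74.6 92.1 95.4 96.3 97.3]

off [24.08, -7.46, -3.39] roll 31.03 rows 6.1 yaw now 81.03
off [26.63, -11.51, 7.0] roll 39.4 rows 7.2 yaw now 50
```

servo_tool --fingers '[0.6, 0.6, 0.6, 0.6, 0.6, 0.6, 0.6, 0.6]' --pt "24 -7.5 -3.4" --pt "24 -7.5 -3.4" --pt "24 -7.5 -3.4" --pt "24 -7.5 -3.4" --pt "24 -7.5 -3.4" --pt "24 -7.5 -3.4" --pt "24 -7.5 -3.4" --pt "24 -7.5 -3.4" --roll '[25.4, 25.4, 25.4, 25.4, 25.4, 25.4, 25.4, 25.4]'

```text
time_s: 52.62
eef_pos: [498.4, 62.5, 229.5]
tool_rot: [-2.774, -1.474, 0.001]
wrist_force: [0.4, -1.3, -0.6]
opening: 0.8
gripper_force: 0.0
```

Run:
```python
from h import *
mv(584,337.7,150,55.6)
```

```text
off [27.6, -8.3, 7.95] roll 0.37 rows 7.2 yaw now 55.97
```

servo_tool --fingers '[0.6, 0.6, 0.6, 0.6, 0.6, 0.6, 0.6, 0.6, 0.6, 0.6]' --pt "27.6 -8.3 4" --pt "27.6 -8.3 4" --pt "27.6 -8.3 4" --pt "27.6 -8.3 4" --pt "27.6 -8.3 4" --pt "27.6 -8.3 4" --pt "27.6 -8.3 4" --pt "27.6 -8.3 4" --pt "27.6 -8.3 8" --pt "27.6 -8.3 8" --roll '[0, 0, 0, 0, 0, 0, 0, 0, 0, 0]'

```text
time_s: 53.45
eef_pos: [584.8, 331.4, 141.9]
tool_rot: [2.777, 1.467, -0.016]
wrist_force: [0.4, -1.7, -1.6]
opening: 0.798
gripper_force: 0.0
```

servo_tool --fingers '[0.6, 0.6, 0.6, 0.6, 0.6, 0.6, 0.6, 0.6]' --pt "0 0 3" --pt "0 0 6" --pt "0 0 8" --pt "0 0 8" --pt "0 0 8" --pt "0 0 8" --pt "0 0 8" --pt "0 0 8" --roll '[0, 0, 0, 0, 0, 0, 0, 0]'

```text
time_s: 54.12
eef_pos: [587.5, 334.3, 71.7]
tool_rot: [2.779, 1.465, 0.004]
wrist_force: [-0.8, 0.4, 0.8]
opening: 0.804
gripper_force: 0.0
```

Run:
```python
from h import *
from rig import state
print(state()["eef_pos"])
mv(584,337.7,30,55.6)
c=snap("wrist")
h=cv2.cvtColor(c["frame"],cv2.COLOR_RGB2HSV);P=cloud(c)
m=(h[...,1]>150)&(h[...,0]<16)&(h[...,2]>40)&(np.hypot(P[...,0]-584,P[...,1]-338)<40)&(P[...,2]<25)&(P[...,2]>8)
print(m.sum(),circ(c,m,15))
cv2.imwrite("pics/w6.png",c["frame"][:,:,::-1])
```

```text
[587.52644133 334.32860323  71.65627467]
off [0.07, -0.49, 4.17] roll 0.01 rows 1.0 yaw now 55.61
8494 (array([584. , 340.5]), 27.6, array([583.9, 340.6]))
```

View pics/w6.png

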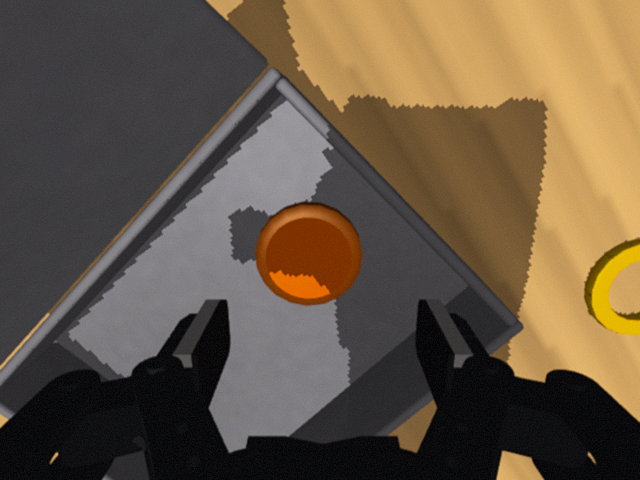

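servo_tool --fingers '[0.6, 0.6, 0.6, 0.6, 0.6]' --pt "0.2 -0.5 1" --pt "0.2 -0.5 2.5" --pt "0.2 -0.5 4.2" --pt "0.2 -0.5 4.2" --pt "0.2 -0.5 4.2" --roll '[0, 0, 0, 0, 0]'

```text
time_s: 54.58
eef_pos: [582.6, 337.7, 25.5]
tool_rot: [2.778, 1.466, -0.006]
wrist_force: [-0.3, 0.7, 0.3]
opening: 0.798
gripper_force: 0.0
```

servo_tool --fingers '[0.6, 0.6]' --pt "0 0 0" --pt "0 0 0" --roll '[0, 0]'

```text
time_s: 54.75
eef_pos: [584.0, 338.8, 28.3]
tool_rot: [-2.778, -1.466, -0.001]
wrist_force: [-0.2, 0.6, 0.9]
opening: 0.798
gripper_force: 0.0
```

Run:
```python
from h import *
mv(584.5,339,3.5,55.6)
```

```text
off [0.04, 0.03, 2.48] roll 0.03 rows 0.6 yaw now 55.63
```

servo_tool --fingers '[0.6, 0.6, 0.6, 0.6, 0.6, 0.6, 0.6]' --pt "0 0 0.8" --pt "0 0 1.6" --pt "0 0 2.3" --pt "0 0 2.3" --pt "0 0 2.3" --pt "0 0 2.3" --pt "0 0 2.3" --roll '[0, 0, 0, 0, 0, 0, 0]'

```text
time_s: 55.33
eef_pos: [583.7, 338.6, 5.0]
tool_rot: [-2.778, -1.466, -0.0]
wrist_force: [0.1, 0.4, -0.3]
opening: 0.798
gripper_force: 0.0
```

servo_tool --fingers '[0, 0, 0, 0, 0, 0]' --pt "0 0 0" --pt "0 0 0" --pt "0 0 0" --pt "0 0 0" --pt "0 0 0" --pt "0 0 0" --roll '[0, 0, 0, 0, 0, 0]' --squeeze 25

```text
time_s: 55.83
eef_pos: [583.8, 338.7, 5.4]
tool_rot: [2.778, 1.466, 0.001]
wrist_force: [-1.0, -1.5, 4.6]
opening: 0.637
gripper_force: 26.0
```

servo_tool --fingers '[0.55, 0.55, 0.55, 0.55, 0.55, 0.55, 0.55, 0.55, 0.55, 0.55]' --pt "0 0 0" --pt "0 0 0" --pt "0 0 0" --pt "0 0 0" --pt "0 0 0" --pt "0 0 0" --pt "0 0 0" --pt "0 0 0" --pt "0 0 0" --pt "0 0 0" --roll '[0, 0, -7, -14, -21, -28, -35, -42, -49, -56]'

```text
time_s: 56.67
eef_pos: [583.3, 330.3, 7.4]
tool_rot: [1.761, 2.593, -0.022]
wrist_force: [-25.8, -40.0, 48.4]
opening: 0.779
gripper_force: 29.0
```

servo_tool --fingers '[0.55, 0.55, 0.55, 0.55, 0.55, 0.55, 0.55]' --pt "0 0 0" --pt "0 0 0" --pt "0 0 0" --pt "0 0 0" --pt "0 0 0" --pt "0 0 0" --pt "0 0 0" --roll '[-7, -14, -21, -28, -34, -34, -34]'

```text
time_s: 57.25
eef_pos: [583.6, 338.4, 4.5]
tool_rot: [-0.933, -2.999, -0.0]
wrist_force: [-0.9, 0.4, 0.5]
opening: 0.773
gripper_force: 0.0
```

servo_tool --fingers '[-0.2, -0.2, -0.2, -0.2, -0.2, -0.2]' --pt "0 0 0" --pt "0 0 0" --pt "0 0 0" --pt "0 0 0" --pt "0 0 0" --pt "0 0 0" --roll '[0, 0, 0, 0, 0, 0]' --squeeze 40

```text
time_s: 57.75
eef_pos: [583.8, 338.9, 5.3]
tool_rot: [0.929, 3.001, 0.001]
wrist_force: [0.2, -0.1, 4.7]
opening: 0.633
gripper_force: 41.8
```

servo_tool --fingers '[-0.2, -0.2, -0.2, -0.2, -0.2, -0.2, -0.2, -0.2]' --pt "0 0 -3" --pt "0 0 -6" --pt "0 0 -9" --pt "0 0 -12" --pt "0 0 -16" --pt "0 0 -18" --pt "0 0 -18" --pt "0 0 -18" --roll '[0, 0, 0, 0, 0, 0, 0, 0]'

```text
time_s: 58.42
eef_pos: [583.9, 338.8, 185.7]
tool_rot: [0.929, 3.0, 0.001]
wrist_force: [0.4, -0.6, -1.0]
opening: 0.628
gripper_force: 42.3
```

Run:
```python
from h import *
a=mv(500,60,200,171)
mv(536.3,-189.2,160,171,frm=a)
```

```text
off [-8.83, -27.75, -1.46] roll -25.4 rows 7.0 yaw now 145.6
off [-7.48, -24.05, 4.0] roll 0 rows 6.1 yaw now 171
```

servo_tool --fingers '[-0.2, -0.2, -0.2, -0.2, -0.2, -0.2, -0.2, -0.2, -0.2]' --pt "-8.8 -27.7 -2" --pt "-8.8 -27.7 -2" --pt "-8.8 -27.7 -2" --pt "-8.8 -27.7 -2" --pt "-8.8 -27.7 -2" --pt "-8.8 -27.7 -2" --pt "-8.8 -27.7 -2" --pt "-8.8 -27.7 -2" --pt "-8.8 -27.7 -2" --roll '[-25.4, -25.4, -25.4, -25.4, -25.4, -25.4, -25.4, -25.4, -25.4]'

```text
time_s: 59.17
eef_pos: [499.2, 54.6, 203.4]
tool_rot: [-0.26, -3.129, 0.005]
wrist_force: [-0.1, 0.7, -0.5]
opening: 0.627
gripper_force: 42.5
```

Run:
```python
from h import *
from rig import state
s=state();p=s["eef_pos"];print(p,s["opening"])
c=snap("wrist");h=cv2.cvtColor(c["frame"],cv2.COLOR_RGB2HSV)
m=(h[...,1]>170)&(h[...,0]<14)&(h[...,2]>40);m[:200]=0;m[:,:200]=0;m[:,440:]=0
print(m.sum(),circ(c,m,p[2]+10));cv2.imwrite("pics/w7.png",c["frame"][200:,120:520,::-1])
mv(536.3,-189.2,150,171)
c=snap("scene");P=cloud(c).reshape(-1,3)
ax=np.array([-.185,.983]);d=(P[:,:2]-[539.3,325])@ax;b=(P[:,:2]-[539.3,325])@np.array([.983,.185])
m=(abs(b)>20)&(abs(b)<95)&(d>50)&(d<140)&(P[:,2]>75)&(P[:,2]<260)
f=np.polyfit(P[m,2],d[m],1);print("lid ang",np.pi/2+np.arctan(f[0]))
```

```text
[499.16494609  54.63354722 203.37075227] 0.6272701564859788
17232 (array([491.5,  65.8]), 39.3, array([491.5,  63.8]))
off [-7.63, -23.75, 5.39] roll -0.27 rows 6.1 yaw now 170.73
lid ang 1.8626139173842915
```

View pics/w7.png

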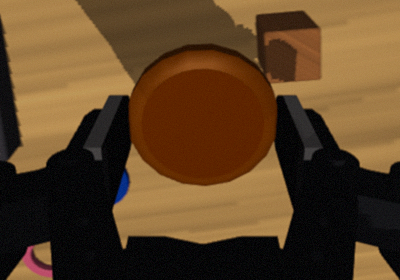

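servo_tool --fingers '[-0.2, -0.2, -0.2, -0.2, -0.2, -0.2, -0.2, -0.2, -0.2]' --pt "-7.6 -23.7 5" --pt "-7.6 -23.7 5" --pt "-7.6 -23.7 5" --pt "-7.6 -23.7 5" --pt "-7.6 -23.7 5" --pt "-7.6 -23.7 5" --pt "-7.6 -23.7 5" --pt "-7.6 -23.7 5" --pt "-7.6 -23.7 5" --roll '[-0.2, -0.2, -0.2, -0.2, -0.2, -0.2, -0.2, -0.2, -0.2]'

```text
time_s: 60.02
eef_pos: [538.6, -183.3, 153.9]
tool_rot: [-0.236, -3.132, -0.004]
wrist_force: [0.0, 1.0, -0.1]
opening: 0.633
gripper_force: 42.5
```

servo_tool --fingers '[-0.2, -0.2, -0.2, -0.2, -0.2, -0.2]' --pt "0 0 1" --pt "0 0 2" --pt "0 0 2.5" --pt "0 0 2.5" --pt "0 0 2.5" --pt "0 0 2.5" --roll '[0, 0, 0, 0, 0, 0]'

```text
time_s: 60.52
eef_pos: [538.3, -185.5, 130.0]
tool_rot: [0.239, 3.132, -0.0]
wrist_force: [0.1, -0.3, 0.2]
opening: 0.631
gripper_force: 42.5
```

Run:
```python
from h import *
from rig import state
s=state();print(s["eef_pos"],s["opening"])
mv(536.7,-189.2,110,171)
```

```text
[ 538.28035873 -185.50503486  130.02690876] 0.6306803516761443
off [0.1, -0.39, 2.0] roll 0.26 rows 0.5 yaw now 171.26
```

servo_tool --fingers '[-0.2, -0.2, -0.2, -0.2, -0.2, -0.2]' --pt "0.1 -0.4 0" --pt "0.1 -0.4 0.8" --pt "0.1 -0.4 1.6" --pt "0.1 -0.4 1.6" --pt "0.1 -0.4 1.6" --pt "0.1 -0.4 1.6" --roll '[0.2, 0.2, 0.2, 0.2, 0.2, 0.2]'

```text
time_s: 61.02
eef_pos: [536.5, -189.4, 113.7]
tool_rot: [-0.245, -3.132, -0.001]
wrist_force: [-0.3, 0.4, -1.3]
opening: 0.632
gripper_force: 42.5
```

servo_tool --fingers '[-0.2, -0.2]' --pt "0 0 0" --pt "0 0 0" --roll '[0, 0]'

```text
time_s: 61.18
eef_pos: [536.7, -189.5, 114.1]
tool_rot: [0.245, 3.132, -0.0]
wrist_force: [-0.7, -0.6, -0.9]
opening: 0.627
gripper_force: 42.5
```

Run:
```python
from h import *
mv(536.7,-189.2,97,171)
```

```text
off [0.01, 0.03, 1.71] roll 0.04 rows 0.4 yaw now 171.04
```

servo_tool --fingers '[-0.2, -0.2, -0.2, -0.2, -0.2, -0.2, -0.2]' --pt "0 0 0.4" --pt "0 0 0.8" --pt "0 0 1.2" --pt "0 0 1.6" --pt "0 0 1.6" --pt "0 0 1.6" --pt "0 0 1.6" --roll '[0, 0, 0, 0, 0, 0, 0]'

```text
time_s: 61.77
eef_pos: [536.6, -189.5, 97.8]
tool_rot: [-0.245, -3.132, -0.0]
wrist_force: [0.3, 0.0, -0.6]
opening: 0.625
gripper_force: 42.5
```

servo_tool --fingers '[-0.2, -0.2, -0.2, -0.2]' --pt "0 0 0.1" --pt "0 0 0.1" --pt "0 0 0.1" --pt "0 0 0.1" --roll '[0, 0, 0, 0]'

```text
time_s: 62.1
eef_pos: [536.6, -189.5, 96.8]
tool_rot: [0.245, 3.132, 0.0]
wrist_force: [-0.6, 1.0, 0.3]
opening: 0.626
gripper_force: 42.5
```

servo_tool --fingers '[0.5, 0.5, 0.5, 0.5, 0.5, 0.5, 0.5, 0.5, 0.5]' --pt "0 0 0" --pt "0 0 0" --pt "0 0 0" --pt "0 0 -1" --pt "0 0 -4" --pt "0 0 -8" --pt "0 0 -12" --pt "0 0 -12" --pt "0 0 -12" --roll '[0, 0, 0, 0, 0, 0, 0, 0, 0]'

```text
time_s: 62.85
eef_pos: [537.9, -189.6, 219.9]
tool_rot: [0.245, 3.128, -0.003]
wrist_force: [0.2, 0.5, -0.4]
opening: 0.752
gripper_force: 0.0
```

Run:
```python
from h import *
from rig import state
print(state()["eef_pos"])
nestz()
for n in("scene","side"):
    c=snap(n);h=cv2.cvtColor(c["frame"],cv2.COLOR_RGB2HSV);P=cloud(c)
    m=(h[...,1]>150)&(h[...,0]<16)&(np.hypot(P[...,0]-536,P[...,1]+189)<45)&(P[...,2]>85)
    q=P[m];A=np.c_[q[:,:2]-[536,-189],np.ones(len(q))];m2=q[:,2]>102;print(n,m.sum(),circ(c,m,106),"plane",np.linalg.lstsq(A[m2],q[m2,2],rcond=None)[0].round(3))
mv(501,-265,220,81)
```

```text
[ 537.92816776 -189.623193    219.90377241]
nest scene [ 37.9  51.6  71.3 101.8 105.6 106.8 108. ]
nest side [ 44.8  80.6 104.1 105.4 106.2 106.9 107.7]
scene 409 (array([ 541.1, -187.2]), 27.2, array([ 541. , -187.1])) plane [-2.70000e-02 -1.20000e-02  1.05794e+02]
side 6909 (array([786.9, 715.6]), 436.7, array([801.4, 851.3])) plane [ -1.578  -7.441 191.908]
off [2.26, -7.99, -0.42] roll 90.03 rows 2.0 yaw now 171.03
```

servo_tool --fingers '[0, 0, 0, 0, 0, 0, 0, 0, 0]' --pt "-8 15 -1" --pt "-8 15 -1" --pt "-8 15 -1" --pt "-8 15 -1" --pt "-8 15 -1" --pt "-8 15 -1" --pt "-8 15 -1" --pt "-8 15 -1" --pt "-8 15 -1" --roll '[0, 0, 0, 0, 0, 0, 0, 0, 0]'

```text
time_s: 63.8
eef_pos: [638.4, -55.8, 226.3]
tool_rot: [-0.249, -3.131, 0.001]
wrist_force: [-0.2, -0.6, 1.3]
opening: 0.501
gripper_force: 0.0
```

Run:
```python
from h import *
from rig import state
s=state();print(s["eef_pos"],s["qpos"][6])
c=snap("wrist");np.savez("w8.npz",**c)
im=rect(c,65,460,580,-400,-280,4)
P=cloud(c).reshape(-1,3);m=(np.hypot(P[:,0]-513,P[:,1]+337.4)<40)&(P[:,2]>48);q=P[m];print(m.sum(),np.percentile(q[:,2],[5,50,95]),cv2.minAreaRect(q[q[:,2]>58][:,:2].astype(np.float32)))
im2=rect(c,32,460,580,-400,-280,4)
cv2.imwrite("pics/sel.png",np.hstack([im,im2])[:,:,::-1].clip(0,255))
```

```text
[638.37233159 -55.8116092  226.27347111] 1.0995793331462682Traceback (most recent call last):
  File "<stdin>", line 6, in <module>
    return _quantile_unchecked(
        a, q, axis, out, overwrite_input, method, keepdims, weights)
    return _ureduce(a,
                    func=_quantile_ureduce_func,
    ...<5 lines>...
                    overwrite_input=overwrite_input,
                    method=method)
    r = func(a, **kwargs)
    result = _quantile(arr,
                       quantiles=q,
    ...<2 lines>...
                       out=out,
                       weights=wgt)
    slices_having_nans = np.isnan(arr[-1, ...])
                                  ~~~^^^^^^^^^
IndexError: index -1 is out of bounds for axis 0 with size 0
```

```bash
python3 -c "
import cv2;im=cv2.imread('pics/sel.png');cv2.imwrite('pics/sel2.png',cv2.convertScaleAbs(cv2.resize(im,(800,400)),alpha=1.7,beta=10))"
```

```text
[ WARN:0@0.025] global loadsave.cpp:275 findDecoder imread_('pics/sel.png'): can't open/read file: check file path/integrity
Traceback (most recent call last):
cv2.error: OpenCV(4.12.0) /io/opencv/modules/imgproc/src/resize.cpp:4208: error: (-215:Assertion failed) !ssize.empty() in function 'resize'
```

Run:
```python
from h import *
mv(593,-350,240,171)
```

```text
off [-0.17, -29.77, -1.33] roll -0.11 rows 7.1 yaw now 170.89
```

servo_tool --fingers '[0, 0, 0, 0, 0, 0, 0, 0, 0, 0]' --pt "-0.2 -29.8 -1.4" --pt "-0.2 -29.8 -1.4" --pt "-0.2 -29.8 -1.4" --pt "-0.2 -29.8 -1.4" --pt "-0.2 -29.8 -1.4" --pt "-0.2 -29.8 -1.4" --pt "-0.2 -29.8 -1.4" --pt "-0.2 -29.8 -1.4" --pt "-0.2 -29.8 -1.4" --pt "-0.2 -29.8 -1.4" --roll '[0, 0, 0, 0, 0, 0, 0, 0, 0, 0]'

```text
time_s: 64.68
eef_pos: [593.6, -349.7, 240.6]
tool_rot: [-0.25, -3.131, -0.001]
wrist_force: [0.7, 0.3, -0.7]
opening: 0.495
gripper_force: 0.0
```

Run:
```python
from h import *
from rig import state
s=state();print(s["eef_pos"],s["qpos"][6])
c=snap("wrist");np.savez("w8.npz",**c)
P=cloud(c).reshape(-1,3);m=(np.hypot(P[:,0]-513,P[:,1]+337.4)<40)&(P[:,2]>48);q=P[m];print(m.sum())
if len(q):print(np.percentile(q[:,2],[5,50,95]),cv2.minAreaRect(q[q[:,2]>58][:,:2].astype(np.float32)))
im=np.hstack([rect(c,z,460,580,-400,-280,4) for z in(67,31)])
cv2.imwrite('pics/sel2.png',cv2.convertScaleAbs(cv2.resize(im,(800,400)),alpha=1.7,beta=10)[:,:,::-1])
```

```text
[ 593.55230097 -349.73019239  240.57624179] 1.555616712827978
1183
[70.98206051 73.17743424 74.6031363 ] ((513.7957153320312, -336.2355651855469), (13.982562065124512, 41.777915954589844), 48.92477798461914)
```

View pics/sel2.png

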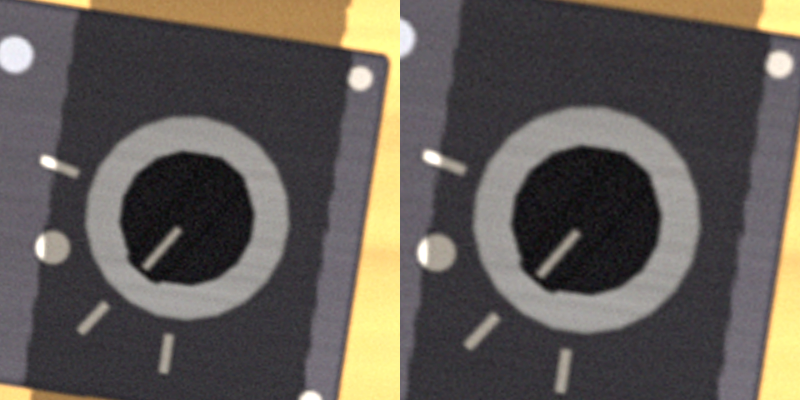

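Run:
```python
from h import *
mv(513.3,-336.7,110,138.9)
```

```text
off [8.17, -0.15, 13.08] roll 32.13 rows 3.7 yaw now 171.03
```

servo_tool --fingers '[0, 0, 0, 0, 0, 0, 0, 0, 0]' --pt "8.2 -0.2 4" --pt "8.2 -0.2 8" --pt "8.2 -0.2 12" --pt "8.2 -0.2 12" --pt "8.2 -0.2 12" --pt "8.2 -0.2 12" --pt "8.2 -0.2 12" --pt "8.2 -0.2 12" --pt "8.2 -0.2 12" --roll '[32, 32, 32, 32, 32, 32, 32, 32, 32]'

```text
time_s: 65.48
eef_pos: [514.4, -337.3, 122.0]
tool_rot: [1.095, 2.943, -0.0]
wrist_force: [0.0, 0.3, 0.1]
opening: 0.501
gripper_force: 0.0
```

Run:
```python
from h import *
from rig import state
print(state()["eef_pos"])
mv(513.3,-336.7,51,138.9)
```

```text
[ 514.37750602 -337.30804216  122.01662293]
off [0.13, -0.03, 7.1] roll 0.29 rows 1.7 yaw now 139.19
```

servo_tool --fingers '[0, 0, 0, 0, 0, 0, 0, 0]' --pt "0.1 0 1.5" --pt "0.1 0 3" --pt "0.1 0 4.5" --pt "0.1 0 6" --pt "0.1 0 6.9" --pt "0.1 0 6.9" --pt "0.1 0 6.9" --pt "0.1 0 6.9" --roll '[0, 0, 0, 0, 0, 0, 0, 0]'

```text
time_s: 66.15
eef_pos: [512.9, -337.1, 52.3]
tool_rot: [1.099, 2.942, 0.0]
wrist_force: [-0.6, 0.3, 0.3]
opening: 0.501
gripper_force: 0.0
```

servo_tool --fingers '[-1, -1, -1, -1, -1, -1, -1, -1]' --pt "0 0 0" --pt "0 0 0" --pt "0 0 0" --pt "0 0 0" --pt "0 0 0" --pt "0 0 0" --pt "0 0 0" --pt "0 0 0" --roll '[0, 0, 0, 0, 0, 0, 0, 0]' --squeeze 30

```text
time_s: 66.82
eef_pos: [513.2, -336.8, 52.7]
tool_rot: [1.098, 2.942, 0.0]
wrist_force: [1.0, 1.9, 6.6]
opening: 0.16
gripper_force: 32.2
```

servo_tool --fingers '[-1, -1, -1, -1, -1, -1, -1, -1, -1]' --pt "0 0 0" --pt "0 0 0" --pt "0 0 0" --pt "0 0 0" --pt "0 0 0" --pt "0 0 0" --pt "0 0 0" --pt "0 0 0" --pt "0 0 0" --roll '[6, 12, 18, 24, 30, 34, 37, 37, 37]'

```text
time_s: 67.57
eef_pos: [513.2, -336.8, 52.7]
tool_rot: [1.975, 2.442, 0.0]
wrist_force: [0.7, 2.0, 7.2]
opening: 0.159
gripper_force: 32.3
```

servo_tool --fingers '[0, 0, 0, 0, 0, 0, 0, 0, 0, 0]' --pt "0 0 0" --pt "0 0 0" --pt "0 0 0" --pt "0 0 0" --pt "0 0 0" --pt "0 0 -3" --pt "0 0 -7" --pt "0 0 -11" --pt "0 0 -15" --pt "0 0 -18" --roll '[0, 0, 0, 0, 0, 0, 0, 0, 0, 0]'

```text
time_s: 68.4
eef_pos: [512.9, -337.1, 235.4]
tool_rot: [1.974, 2.44, 0.0]
wrist_force: [0.0, -0.2, -0.1]
opening: 0.498
gripper_force: 0.0
```

Run:
```python
from h import *
from rig import state
s=state();print(s["eef_pos"],s["wrist_force"])
mv(593,-350,240,None)
```

```text
[ 512.92470485 -337.06391045  235.35658811] [ 0.03004821 -0.19968709 -0.12625209]
off [-2.94, 7.56, -0.45] roll 0 rows 1.9 yaw now 102.06
```

Move aside so that all cameras see, and verify.

servo_tool --fingers '[0, 0, 0, 0, 0, 0, 0, 0]' --pt "-10 0 -2" --pt "-10 0 -2" --pt "-10 0 -2" --pt "-10 0 -2" --pt "-10 0 -2" --pt "-10 0 -2" --pt "-10 0 -2" --pt "-10 0 -2" --roll '[0, 0, 0, 0, 0, 0, 0, 0]'

```text
time_s: 69.07
eef_pos: [533.5, -433.6, 251.9]
tool_rot: [-1.974, -2.444, 0.0]
wrist_force: [-0.1, 0.9, -0.4]
opening: 0.499
gripper_force: 0.0
```

Run:
```python
from h import *
from rig import state
print(state()["eef_pos"])
c=snap("wrist")
P=cloud(c).reshape(-1,3);m=(np.hypot(P[:,0]-513,P[:,1]+337.4)<40)&(P[:,2]>60);q=P[m]
if len(q):print(len(q),cv2.minAreaRect(q[:,:2].astype(np.float32)))
im=cv2.resize(rect(c,31,430,600,-420,-130,2.2),None,fx=1,fy=1)
nestz();s=snap("scene")
im2=cv2.resize(s["frame"][150:400,90:540],None,fx=1.5,fy=1.5)
im2=cv2.resize(im2,(640,int(im2.shape[0]*640/im2.shape[1])))[:220]
W=640;im=cv2.copyMakeBorder(im,0,0,0,max(0,W-im.shape[1]),0)[:, :W]
cv2.imwrite("pics/fin.png",cv2.convertScaleAbs(np.vstack([im[:374],im2]),alpha=1.3)[:,:,::-1])
P=cloud(s).reshape(-1,3)
for x,y,z0,z1 in((427.1,19,14,24),(542,113.2,48,60)):
    k=(np.hypot(P[:,0]-x,P[:,1]-y)<40)&(P[:,2]>z0)&(P[:,2]<z1);print(cv2.minAreaRect(P[k][:,:2].astype(np.float32))[0])
```

```text
[ 533.46748699 -433.63205157  251.93893391]
1169 ((514.193359375, -336.24798583984375), (13.71859359741211, 41.523284912109375), 11.698843002319336)
nest scene [ 38.2  49.8  69.3 101.1 105.8 106.9 108.1]
nest side [ 58.1  89.9 104.3 105.5 106.3 107.  107.9]
(427.33392333984375, 17.633527755737305)
(542.0393676757812, 113.55728149414062)
```

View pics/fin.png

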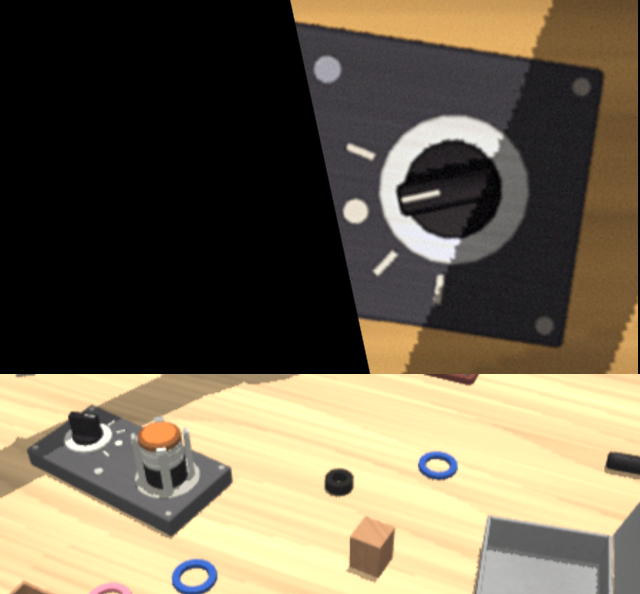

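```bash
python3 -c "
from rig import finish_job
print(finish_job())"
```

```text
the job is handed in; nothing more can be done
None
```

I handed the job in at about 69 s: lid on its stop, lamp body, four spacers and lens stacked flat in the nest, selector at about 1.21 rad on the white dot, grommet and carton undisturbed. The handing-in returned no verdict; the fingers touched the case once while centring the lens, with a peak wrist-force reading of about 68 N, and I don't know whether the 40 N rule counts that contact.

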